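# Contact check on the bare lands of a painted enclosure

## Robot

A 6-joint arm with a two-finger parallel gripper is mounted at the origin on the work surface; the furniture and walls round the work are solid. World frame = base frame: x ahead of the robot, y to its left, z up, the work surface at z = 0. Lengths are in m, angles in rad, forces in N, time in s.
With the tool pointing down it reaches from about 0.25 to 0.725 m from the base axis. Payload 4 kg.
Tool frame: the origin (TCP) lies at the very end of the fingers, on their centre line; the grasp point (between the pads) lies 19 mm behind it; z points along the fingers, y is the line along which they close (so a half turn about z gives the same grasp; the last joint's range is limited). The gripper opens to 85 mm and grips with 20 to 120 N. Pads are 22 mm wide; open, the fingers measure 114 mm over their backs; the gripper's body (76 mm by 85 mm) begins 54 mm behind the grasp point. The pads swing forward as they close: fully open they stand 13 mm farther back than shut.
Start: joints at [1.319, 0.241, 0.005, 1.335, 0, 1.571], TCP at [0.125, 0.484, 0.231] pointing down, gripper open.
Joint ranges: [-2.72, 2.72], [-1.05, 1.87], [-1.09, 1.28], [-1.99, 2.15], [-1.42, 1.44], [-3.14, 3.14]. Speed limits (rad/s): [2.79, 2.79, 3.14, 3.14, 3.14, 3.14].

## Interface

Orientations are given as a unit quaternion [x, y, z, w].
In Python, from plant import arm gives the robot as it stands.
- The arm moves only by the shell command python3 -m inch 'ROWS' [FORCE]. ROWS is JSON, a list of rows, each a list of 3 entries, a list of its own where there are three numbers: the shift along the tool's x, y, z in m, then the turn, a rotation vector about the tool's x, y, z in degrees, then the closure, from 0 (fully open) to 1 (shut). In form: [[[x, y, z], [rx, ry, rz], fingers], ...]. A call has 1 to 5 rows; each row shifts and turns the commanded pose from where the row before left it, along the tool's axes as they then stand; what a row does not reach is not made up. A row lasts 1/12 s, in which the tool goes at most 41.7 mm and 7.16 degrees, less where a joint would pass 70% of its speed; a pose out of reach is approached as far as the arm can. A call is refused whole if a number of a shift passes 0.0417 or a number of a turn 7.16, either way. A call with a gripper value outside its range is refused whole. The fingers move at their own pace and stop on an object; FORCE is the grip in N (left out, the last holds). Time passes only in rows, so rows that do not move let the fingers close. It gives the time, the measured TCP pose, the force, the opening and the grip force at its end, in the units of the state.
- arm.sense(): the state, without advancing time (a new reading comes with each control period).
- arm.camera(name): name is "scene" or "top" or "wrist"; returns the picture (384x512x3 uint8, blue, green, red); there is no depth.
- arm.get_calibration(name): a dict with "fx", "fy", "cx", "cy" (pixels), "dist" ([k1, k2, p1, p2, k3] as OpenCV has them; the pictures are not rectified), "R" (3x3) and "t" (3): a world point X has camera coordinates R X + t. Camera axes: x right, y down, z forward; pixel columns grow to the right and rows downward; lengths in m; the calibration is good to about 2 mm. A picture is of the moment at which its call begins: read the wrist's pose just before it. get_calibration takes no time and is no camera call; for the wrist camera it gives the pose at the moment of the call.
- arm.hand_in(): hands the job in; it is judged then, once.
The state is a dict: "t": time; "joint_pos": joint angles; "qvel": joint speeds; "effort": joint torques, N m; "tcp_pos": TCP position; "tool_rot": TCP orientation; "contact_force": force on the tool from outside, world axes, zero at the start; "wrist_torque": the same for the moment, N m; "finger_gap": finger opening in m; "grasp_force": force on a finger pad.
Only numpy, scipy, OpenCV 4.12 (cv2) and the standard library are available. Lean on these libraries where they do the work, as an engineer would, in place of code of your own. Each camera call takes 0.05 s, during which the arm holds its last target. There are 200 camera calls.

## Task

Check the bare-metal contact patches of the blue die-cast enclosure on the two-pin tester, in the order of the test sheet: first the patch on its underside, then the one on the end next to the red lamp, then the one on the plain end. For each, turn the enclosure so that the patch faces down, press it squarely onto both sprung pins until they are about half-way in (never down to their stops), with both pins inside the bare circle, and hold it there for half a second before lifting off. Then leave the enclosure lying lid up in the middle of the black foam pad, and do not disturb the multimeter, mug, cutters and flux bottle.

Things in the scene. Friction and masses are not known exactly. Their poses are not given: they have to be found in the camera images.
- enclosure: Loose blue die-cast enclosure, 112 (x) x 62 (y) x 44 mm, about 0.3 kg. Origin: centre of its underside; z points out of the lid. Starts flat on the foam pad, lid up. A 17 mm red lamp on the lid, 34 mm from the middle towards +x, stands 8 mm proud. Bare-metal circles of 36 mm diameter, flush with the paint, in the underside and both 62 x 44 mm ends. Grasp across the 62 mm width.
- land_base (a point): Centre of the bare circle in the enclosure's underside: at the enclosure's origin, facing its -z.
- land_lamp_end (a point): Centre of the bare circle in the end next to the red lamp: at (56, 0, 20) mm in the enclosure's frame, facing its +x.
- land_plain_end (a point): Centre of the bare circle in the other end: at (-56, 0, 20) mm in the enclosure's frame, facing its -x.
- tester: Two-pin contact tester, fixed: low grey instrument with a black deck, 100 (x) x 130 (y) x 50 mm high, front panel on its -x side. Origin: centre of its underside. Two brass pins, 8 mm thick, stand straight up from red collars (3 mm high) on the deck, at (0, +10) and (0, -10) mm; their tips are 65 mm above the table, 15 mm above the deck.
- pin_left (a joint): How far the pin at y = +10 mm is pushed in, m: 0 free, stop at 0.008. Spring: about 1.2 N to start, plus 0.9 N for each mm.
- pin_right (a joint): The same for the pin at y = -10 mm.
- pin_left_tip (a point): Tip of the pin at y = +10 mm; it moves down with the pin.
- pin_right_tip (a point): Tip of the pin at y = -10 mm; it moves down with the pin.
- foam_pad: Black firm foam pad fixed to the table, 120 (x) x 160 (y) x 6 mm. Origin: centre of its underside.
- multimeter: Bystander: yellow and black hand multimeter lying face up, 140 x 69 x 40 mm. Origin: centre of its underside.
- coffee_mug: Bystander: black mug, 83 x 114 x 93 mm with its handle, upright. Origin: centre of its underside.
- cutters: Bystander: red-handled flush cutters, 140 x 50 x 10 mm, lying. Origin: centre of their underside.
- flux_bottle: Bystander: small amber bottle with a needle tip, 30 mm thick, 95 mm high, upright. Origin: centre of its underside.

How it is judged:
By the outcome, as a careful person would: the job done as asked, in the order asked, and still so for the second after the job is handed in, with the robot touching nothing.
It also fails if it takes over 72 s, if anything falls off the work surface, if the arm or the gripper's body presses on something with over 40 N, if the wrist force passes 120 N, or if a joint passes its speed limit or range.

## Working session

There is one attempt and no reset: what is moved stays moved. The work goes in short steps, Python scripts to look and compute and a shell command to move; the robot and the scene stay as the last step left them, time stands still between calls to the robot, and variables do not carry over. Pictures are saved under pics/ and viewed, at most 11 in all, crops included, and the job is handed in when it is done.

```bash
ls; mkdir -p pics
python3 - <<'E'
from plant import arm
import cv2,numpy as np
for n in("scene","top"):
    cv2.imwrite(f"pics/{n}0.png",arm.camera(n))
    c=arm.get_calibration(n);print(n,{k:np.round(v,4).tolist() for k,v in c.items()})
s=arm.sense();print({k:np.round(v,3).tolist() for k,v in s.items()})
E
```

```text
pics
scene {'fx': 371.6583, 'fy': 371.6583, 'cx': 254.325, 'cy': 193.5336, 'dist': [-0.0688, 0.0, 0.0, 0.0, 0.0], 'R': [[0.7309, -0.6825, -0.0047], [-0.5039, -0.5349, -0.6782], [0.4604, 0.498, -0.7348]], 't': [-0.2751, 0.367, 0.8154]}
top {'fx': 455.0564, 'fy': 455.0564, 'cx': 242.0837, 'cy': 190.1392, 'dist': [-0.1648, 0.0, 0.0, 0.0, 0.0], 'R': [[0.0189, -0.9998, -0.0019], [-0.9957, -0.0187, -0.0912], [0.0911, 0.0036, -0.9958]], 't': [0.1039, 0.5098, 1.4038]}
{'t': 0.1, 'joint_pos': [1.319, 0.241, 0.004, 1.335, 0.0, 1.571], 'qvel': [0.001, -0.002, 0.003, 0.001, -0.002, 0.001], 'effort': [-0.0, -37.314, 25.301, 0.011, -0.0, -0.0], 'tcp_pos': [0.124, 0.484, 0.23], 'tool_rot': [0.126, 0.992, -0.001, -0.0], 'contact_force': [-0.45, 0.541, 0.199], 'wrist_torque': [0.005, 0.028, 0.013], 'grasp_force': 0.0, 'finger_gap': 0.085}
```

View pics/scene0.png

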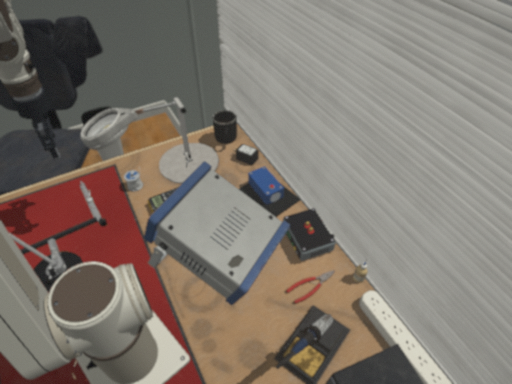

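View pics/top0.png

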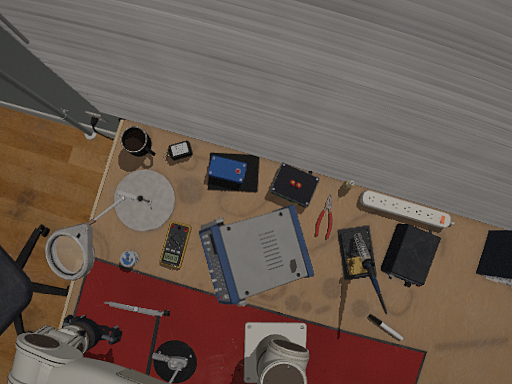

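The top view shows the blue enclosure at about (227,170) on the black pad, with the lamp at its right end near (238,171). The tester pins with red collars are near (296,184), and a large instrument stands between the robot and the work.

```bash
cat > h.py <<'E'
import cv2,numpy as np
from plant import arm
from scipy.spatial.transform import Rotation as Rn
def ray(c,px):
    K=np.array([[c['fx'],0,c['cx']],[0,c['fy'],c['cy']],[0,0,1]])
    n=cv2.undistortPoints(np.array(px,float).reshape(-1,1,2),K,np.array(c['dist'])).reshape(-1,2)
    R=np.array(c['R']);t=np.array(c['t'])
    return -R.T@t, np.c_[n,np.ones(len(n))]@R
def onz(c,px,z):
    o,d=ray(c,px); return o+d*((z-o[2])/d[:,2])[:,None]
def proj(c,X):
    K=np.array([[c['fx'],0,c['cx']],[0,c['fy'],c['cy']],[0,0,1]])
    return cv2.projectPoints(np.array(X,float).reshape(-1,1,3),cv2.Rodrigues(np.array(c['R']))[0],np.array(c['t']),K,np.array(c['dist']))[0].reshape(-1,2)
def blobs(m,amin):
    n,l,s,c=cv2.connectedComponentsWithStats(m.astype(np.uint8))
    return [(int(s[i,4]),c[i].round(1).tolist(),l==i) for i in range(1,n) if s[i,4]>=amin]
E
python3 - <<'E'
from h import *
im=cv2.imread('pics/top0.png');c=arm.get_calibration('top')
cv2.imwrite('pics/top_crop.png',cv2.resize(im[110:310,110:370],(780,600),interpolation=cv2.INTER_CUBIC))
h=cv2.cvtColor(im,cv2.COLOR_BGR2HSV)
blue=cv2.inRange(h,(100,120,40),(125,255,255))>0
for a,ce,m in blobs(blue,150): print('blue',a,ce,onz(c,[ce],.05).round(3), cv2.minAreaRect(np.argwhere(m)[:,::-1].astype(np.float32)))
red=cv2.inRange(h,(0,140,80),(8,255,255))|cv2.inRange(h,(172,140,80),(180,255,255))
for a,ce,m in blobs(red[140:220]>0,4):
    ce[1]+=140; print('red',a,ce,onz(c,[ce],.055).round(3))
dk=h[...,2]<50
for a,ce,m in blobs(dk,300): print('dark',a,ce,onz(c,[ce],.03).round(3), cv2.minAreaRect(np.argwhere(m)[:,::-1].astype(np.float32)))
print('scope corners',onz(c,[(200,222),(295,208),(313,272),(217,303)],.13).round(3))
print('wall line',onz(c,[(120,120),(500,232)],0).round(3))
E
```

```text
blue 709 [226.4, 168.7] [[0.571 0.163 0.05 ]] ((226.82273864746094, 168.92771911621094), (36.56330871582031, 21.522634506225586), 12.72435474395752)
red 5 [237.2, 170.6] [[0.565 0.13  0.055]]
red 15 [292.0, 182.5] [[ 0.531 -0.04   0.055]]
red 19 [298.2, 184.6] [[ 0.525 -0.059  0.055]]
red 32 [321.1, 214.8] [[ 0.433 -0.13   0.055]]
red 23 [330.0, 215.7] [[ 0.431 -0.158  0.055]]
dark 433 [133.2, 138.7] [[0.666 0.464 0.03 ]] ((133.0, 138.5), (23.0, 22.0), 90.0)
dark 1057 [237.0, 174.7] [[0.555 0.13  0.03 ]] ((232.8800811767578, 172.0181121826172), (49.420196533203125, 37.053253173828125), 2.726310968399048)
dark 1152 [294.4, 184.8] [[ 0.527 -0.05   0.03 ]] ((294.6551513671875, 183.86207580566406), (39.367408752441406, 36.02489471435547), 21.801410675048828)
dark 440 [175.6, 242.0] [[0.341 0.317 0.03 ]] ((174.65853881835938, 244.5731658935547), (17.803808212280273, 40.948760986328125), 14.470295906066895)
dark 2596 [19.9, 284.6] [[0.187 0.825 0.03 ]] ((34.0, 280.0), (110.0, 68.0), 90.0)
dark 2412 [410.1, 253.7] [[ 0.315 -0.422  0.03 ]] ((409.66436767578125, 254.0616455078125), (45.997169494628906, 61.212520599365234), 20.556045532226562)
dark 1066 [356.7, 254.0] [[ 0.314 -0.248  0.03 ]] ((360.16192626953125, 271.8847351074219), (91.07305908203125, 34.14385986328125), 78.17852020263672)
dark 1369 [496.7, 254.7] [[ 0.31  -0.726  0.03 ]] ((493.5, 254.0), (47.99999237060547, 34.99999237060547), 90.0)
dark 793 [93.4, 330.2] [[0.056 0.573 0.03 ]] ((89.19707489013672, 336.2080078125), (59.12154769897461, 35.114097595214844), 19.983104705810547)
dark 782 [179.8, 357.8] [[-0.018  0.297  0.03 ]] ((178.36837768554688, 359.0912780761719), (43.153099060058594, 33.669857025146484), 60.46122360229492)
scope corners [[ 0.403  0.233  0.13 ]
 [ 0.449 -0.041  0.13 ]
 [ 0.265 -0.096  0.13 ]
 [ 0.172  0.179  0.13 ]]
wall line [[ 0.734  0.519  0.   ]
 [ 0.385 -0.756  0.   ]]
```

View pics/top_crop.png

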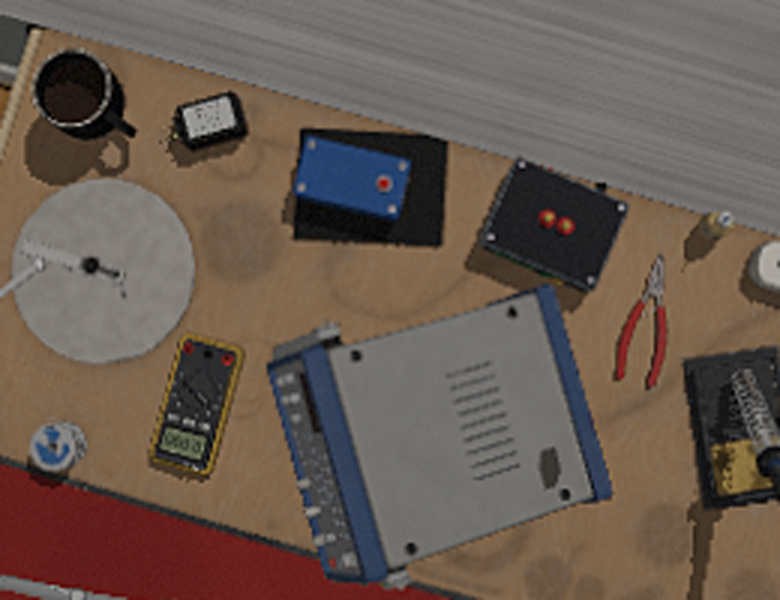

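The crop shows the enclosure at (352,178), long along the wall, with its lamp at the right end (384,184). The pins are at (547,217) and (566,226), and the bench supply's corners are near (305,350), (553,288) and (608,495). Next I triangulate the supply's height and refine the poses.

Run:
```python
from h import *
ct,cs=arm.get_calibration('top'),arm.get_calibration('scene')
def tri(a,b):
    o1,d1=ray(ct,[a]);o2,d2=ray(cs,[b]);d1=d1[0];d2=d2[0]
    s=np.linalg.lstsq(np.c_[d1,-d2],o2-o1,rcond=None)[0]
    p,q=o1+s[0]*d1,o2+s[1]*d2
    return ((p+q)/2).round(3),round(np.linalg.norm(p-q),3)
print('scope',tri((294.3,206),(288,232)),tri((211.7,226.7),(207,168)),tri((312.7,275),(237,295)))
im=cv2.imread('pics/top0.png');sc=cv2.imread('pics/scene0.png')
g=lambda x,y:(110+x/3,110+y/3)
print('enclosure corners lid',onz(ct,[g(302,138),g(411,160),g(402,219),g(294,194)],.050).round(4).tolist())
print('pad corners',onz(ct,[g(301,129),g(447,139),g(441,245),g(292,241)],.006).round(4).tolist())
print('tester corners',onz(ct,[g(520,160),g(627,207),g(593,290),g(485,238)],.05).round(4).tolist())
print('wall',onz(ct,[g(300,98),g(447,140),g(740,220)],0.0).round(4).tolist())
print('flux',onz(ct,[g(725,218)],.095),'cutters',onz(ct,[g(655,260),g(620,380)],.01))
big=cv2.resize(sc[80:300,180:400],(600,600),interpolation=cv2.INTER_CUBIC)
cv2.imwrite('pics/scene_crop.png',big)
```

```text
scope (array([ 0.456, -0.042,  0.093]), np.float64(0.003)) (array([0.391, 0.194, 0.194]), np.float64(0.003)) (array([ 0.248, -0.094,  0.107]), np.float64(0.015))
enclosure corners lid [[0.6099, 0.2129, 0.05], [0.589, 0.0998, 0.05], [0.5276, 0.1079, 0.05], [0.5514, 0.2196, 0.05]]
pad corners [[0.627, 0.2176, 0.006], [0.619, 0.0615, 0.006], [0.5054, 0.0661, 0.006], [0.5067, 0.224, 0.006]]
tester corners [[0.5912, -0.0129, 0.05], [0.5445, -0.1242, 0.05], [0.4581, -0.0894, 0.05], [0.5095, 0.0224, 0.05]]
wall [[0.6618, 0.22, 0.0], [0.6189, 0.0613, 0.0], [0.5389, -0.2555, 0.0]]
flux [[ 0.53000878 -0.21621237  0.095     ]] cutters [[ 0.4933146  -0.16104134  0.01      ]
 [ 0.36604678 -0.12450663  0.01      ]]
```

View pics/scene_crop.png

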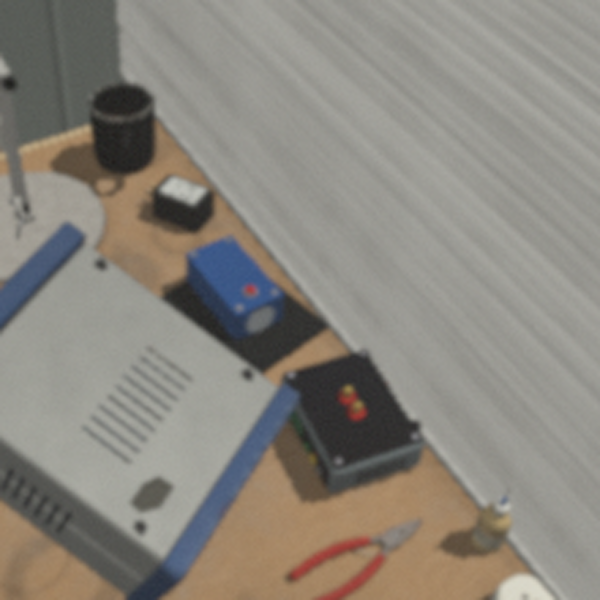

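The scene crop shows the enclosure's lamp end with its bare circle at about (260,318) and the pins at (347,394) and (357,408). The supply's near corner is at (297,395), roughly 0.1 m high, so there is room above it. I'll write a row planner and get over the work.

```bash
cat >> h.py <<'E'
def cur():
    s=arm.sense(); return np.array(s['tcp_pos']),Rn.from_quat(s['tool_rot']),s
def frame(z,y):
    z=np.array(z,float);z/=np.linalg.norm(z);y=np.array(y,float);y-=z*(y@z);y/=np.linalg.norm(y)
    return Rn.from_matrix(np.c_[np.cross(y,z),y,z])
def plan(p1,R1,p0=None,R0=None,v=.03,w=6.5,pivot=0.):
    """constant row (screw-free: turn about a point `pivot` m behind the TCP)"""
    if p0 is None: p0,R0,_=cur()
    T=lambda p,R:np.block([[R.as_matrix(),np.array(p).reshape(3,1)],[np.zeros((1,3)),np.ones((1,1))]])
    from scipy.linalg import logm,expm
    D=np.linalg.inv(T(p0,R0))@T(p1,R1)
    a=np.degrees(Rn.from_matrix(D[:3,:3]).magnitude()); L=np.real(logm(D))
    d=np.linalg.norm(L[:3,3]); n=max(1,int(np.ceil(max(d/v,a/w))))
    S=expm(L/n); rv=np.degrees(Rn.from_matrix(S[:3,:3]).as_rotvec())
    print('N',n,'shift',S[:3,3].round(4).tolist(),'turn',rv.round(2).tolist(),'| dist',round(float(np.linalg.norm(np.array(p1)-p0)),4),'ang',round(a,1))
def show():
    p,R,s=cur();M=R.as_matrix()
    print('t',round(s['t'],2),'p',p.round(4),'z',M[:,2].round(3),'y',M[:,1].round(3),'q',np.round(s['joint_pos'],2),'F',np.round(s['contact_force'],1),'gap',round(s['finger_gap'],4),'gf',round(s['grasp_force'],1))
E
python3 - <<'E'
from h import *
p,R,s=cur(); a=(.27,.25,.34); b=(.47,.13,.30)
plan(a,R); hd=np.radians(-13); R2=frame((0,0,-1),(np.cos(hd),np.sin(hd),0)); print((R.inv()*R2).as_rotvec(True))
plan(b,R2,a,R)
E
```

```text
N 10 shift [-0.0199, -0.019, -0.0109] turn [-0.0, 0.0, 0.0] | dist 0.2963 ang 0.0
[-8.76767715e-02  8.51951164e-02  8.85733996e+01]
N 14 shift [-0.0168, 0.0077, 0.0029] turn [-0.01, 0.01, 6.33] | dist 0.2366 ang 88.6
```

```bash
python3 -m inch '[[[-0.02,-0.019,-0.011],[0,0,0],0],[[-0.02,-0.019,-0.011],[0,0,0],0],[[-0.02,-0.019,-0.011],[0,0,0],0],[[-0.02,-0.019,-0.011],[0,0,0],0],[[-0.02,-0.019,-0.011],[0,0,0],0]]'
python3 -m inch '[[[-0.02,-0.019,-0.011],[0,0,0],0],[[-0.02,-0.019,-0.011],[0,0,0],0],[[-0.02,-0.019,-0.011],[0,0,0],0],[[-0.02,-0.019,-0.011],[0,0,0],0],[[-0.02,-0.019,-0.011],[0,0,0],0]]'
python3 -m inch '[[[-0.017,0.008,0.003],[0,0,6.3],0],[[-0.017,0.008,0.003],[0,0,6.3],0],[[-0.017,0.008,0.003],[0,0,6.3],0],[[-0.017,0.008,0.003],[0,0,6.3],0],[[-0.017,0.008,0.003],[0,0,6.3],0]]'
python3 -m inch '[[[-0.017,0.008,0.003],[0,0,6.3],0],[[-0.017,0.008,0.003],[0,0,6.3],0],[[-0.017,0.008,0.003],[0,0,6.3],0],[[-0.017,0.008,0.003],[0,0,6.3],0],[[-0.017,0.008,0.003],[0,0,6.3],0]]'
python3 -m inch '[[[-0.017,0.008,0.003],[0,0,6.3],0],[[-0.017,0.008,0.003],[0,0,6.3],0],[[-0.017,0.008,0.003],[0,0,6.3],0],[[-0.017,0.008,0.003],[0,0,6.3],0]]'
python3 -m inch '[[[0,0,0],[0,0,0],0],[[0,0,0],[0,0,0],0]]'
python3 - <<'E'
from h import *
show(); c=arm.get_calibration('wrist'); cv2.imwrite('pics/w1.png',arm.camera('wrist'))
np.save('w1.npy',c,allow_pickle=True); p,R,s=cur()
print('cam in tool', R.as_matrix().T@(-np.array(c['R']).T@np.array(c['t'])-p), (np.array(c['R'])@R.as_matrix()).round(2).tolist(),c['fx'])
E
```

```text
t: 0.52
tcp_pos: [0.198, 0.3659, 0.2863]
tool_rot: [0.125, 0.992, -0.001, -0.0]
contact_force: [0.7, -0.3, 0.6]
finger_gap: 0.0853
grasp_force: 0.0
t: 0.93
tcp_pos: [0.2711, 0.249, 0.3416]
tool_rot: [0.125, 0.992, -0.0, -0.0]
contact_force: [0.5, -0.2, -0.1]
finger_gap: 0.0855
grasp_force: 0.0
t: 1.35
tcp_pos: [0.3645, 0.2473, 0.3257]
tool_rot: [0.393, 0.92, -0.0, -0.0]
contact_force: [0.3, 1.6, -0.5]
finger_gap: 0.0853
grasp_force: 0.0
t: 1.77
tcp_pos: [0.4419, 0.1959, 0.3104]
tool_rot: [0.627, 0.779, -0.001, -0.0]
contact_force: [-0.2, -0.0, -0.1]
finger_gap: 0.0855
grasp_force: 0.0
t: 2.1
tcp_pos: [0.477, 0.13, 0.2984]
tool_rot: [0.782, 0.623, -0.001, -0.0]
contact_force: [0.4, -0.2, 0.1]
finger_gap: 0.0851
grasp_force: 0.0
t: 2.27
tcp_pos: [0.4764, 0.1301, 0.2986]
tool_rot: [0.781, 0.625, -0.001, -0.001]
contact_force: [0.5, -0.2, -0.8]
finger_gap: 0.0852
grasp_force: 0.0
t 2.27 p [0.4764 0.1301 0.2986] z [-0.002 -0.    -1.   ] y [ 0.976 -0.219 -0.002] q [0.27 0.21 0.14 1.5  0.   2.06] F [ 0.5 -0.2 -0.8] gap 0.0852 gf 0.0
cam in tool [ 0.06796861  0.00045371 -0.14191651] [[-0.0, 1.0, 0.0], [-0.96, -0.0, -0.27], [-0.27, -0.0, 0.96]] 314.7316103604068
```

View pics/w1.png

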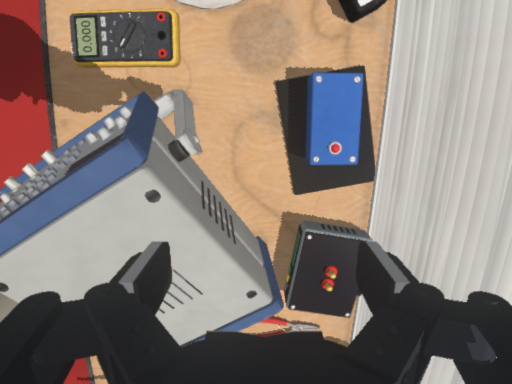

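The wrist view shows the enclosure spanning (307..363, 72..165) with the lamp at (336,148), the pad around it at (276..375, 67..195), and the brass pin tips near (331,270) and (327,285). The wall runs down at about x=375–395.

Run:
```python
from h import *
im=cv2.imread('pics/w1.png');c=np.load('w1.npy',allow_pickle=True).item()
h=cv2.cvtColor(im,cv2.COLOR_BGR2HSV)
blue=cv2.inRange(h,(100,120,40),(125,255,255))>0
blue[:, :290]=0
for a,ce,m in blobs(blue,500):
    m=cv2.morphologyEx(m.astype(np.uint8),cv2.MORPH_CLOSE,np.ones((9,9)))
    r=cv2.minAreaRect(np.argwhere(m)[:,::-1].astype(np.float32)); b=cv2.boxPoints(r); w=onz(c,b,.05)
    print(a,r,w.round(4).tolist(),w.mean(0).round(4),[round(float(np.linalg.norm(w[i]-w[i-1])),4) for i in range(4)])
    print('V profile row120',h[120,300:370,2].tolist())
red=cv2.inRange(h,(0,140,80),(6,255,255))|cv2.inRange(h,(172,140,80),(180,255,255))
for a,ce,m in blobs(red[60:310,290:380]>0,4):
    ce=[ce[0]+290,ce[1]+60];print('red',a,ce,onz(c,[ce],.058).round(4))
yel=cv2.inRange(h,(10,80,110),(35,255,255))
for a,ce,m in blobs(yel[255:300,315:345]>0,3):
    ce=[ce[0]+315,ce[1]+255];print('brass',a,ce,onz(c,[ce],.064).round(4))
dk=cv2.inRange(h,(0,0,0),(180,255,60));dk[:,:272]=0;dk[200:]=0;dk[:60]=0
m=((dk>0)|blue).astype(np.uint8);m=max(blobs(m,1000),key=lambda q:q[0])[2]
r=cv2.minAreaRect(np.argwhere(m)[:,::-1].astype(np.float32));w=onz(c,cv2.boxPoints(r),.006);print('pad',w.round(4).tolist(),w.mean(0).round(4))
print('wall',onz(c,[(394,30),(375,190),(358,340)],0).round(4).tolist())
x=im[245:305,285:375];y=im[60:200,265:385]
cv2.imwrite('pics/w1c.png',np.hstack([cv2.resize(x,(390,260),interpolation=cv2.INTER_NEAREST),cv2.resize(y,(390,455),interpolation=cv2.INTER_NEAREST)[:260]]))
```

```text
4555 ((334.0025634765625, 118.42865753173828), (55.143409729003906, 92.7979736328125), 2.0454084873199463) [[0.5258, 0.1158, 0.05], [0.5507, 0.224, 0.05], [0.6145, 0.2082, 0.05], [0.5939, 0.0982, 0.05]] [0.5712 0.1615 0.05  ] [0.0703, 0.111, 0.0657, 0.112]
V profile row120 [40, 41, 42, 40, 40, 43, 61, 88, 91, 94, 104, 132, 168, 186, 186, 185, 186, 185, 184, 183, 182, 182, 183, 183, 183, 183, 183, 184, 184, 185, 184, 184, 185, 185, 186, 186, 187, 188, 189, 188, 187, 187, 187, 187, 187, 188, 188, 188, 191, 190, 192, 192, 193, 193, 193, 193, 193, 192, 191, 184, 141, 73, 59, 59, 58, 57, 57, 58, 59, 69]
red 45 [335.0, 148.0] [[0.5649 0.1287 0.058 ]]
red 77 [330.4, 270.1] [[ 0.5325 -0.0348  0.058 ]]
red 72 [327.1, 282.4] [[ 0.525  -0.0528  0.058 ]]
brass 47 [331.9, 274.3] [[ 0.5328 -0.038   0.064 ]]
brass 47 [328.4, 286.7] [[ 0.5251 -0.056   0.064 ]]
pad [[0.513, 0.2261, 0.006], [0.6292, 0.22, 0.006], [0.6336, 0.0618, 0.006], [0.5068, 0.068, 0.006]] [0.5706 0.144  0.006 ]
wall [[0.6792, 0.2554, 0.0], [0.6238, 0.0449, 0.0], [0.5645, -0.2159, -0.0]]
```

Run:
```python
from h import *
im=cv2.imread('pics/w1.png');c=np.load('w1.npy',allow_pickle=True).item()
h=cv2.cvtColor(im,cv2.COLOR_BGR2HSV)
m=cv2.inRange(h,(100,100,140),(125,255,255));m[:,:290]=0;m[200:]=0
m=max(blobs(m>0,100),key=lambda q:q[0])[2].astype(np.uint8);m=cv2.morphologyEx(m,cv2.MORPH_CLOSE,np.ones((15,15)))
cn=max(cv2.findContours(m,0,1)[0],key=cv2.contourArea)[:,0]
w=onz(c,cn,.05)[:,:2].astype(np.float32); r=cv2.minAreaRect(w*1000);print(r)
# grasp plan
e=np.array([r[0][0]/1000,r[0][1]/1000,.006]);print(cv2.boxPoints(r).round(1).tolist())
yaw=np.radians(-101.5);xe=np.array([np.cos(yaw),np.sin(yaw),0]);ye=np.array([-xe[1],xe[0],0]);up=np.array([0,0,1])
a=np.radians(30);z=-np.cos(a)*up+np.sin(a)*xe;R=frame(z,ye)
tcp=e-.005*xe+.029*up+.025*z;print('tcp',tcp)
pre=tcp-.10*z
plan(pre,R);plan(tcp,R,pre,R)
```

```text
((573.0261840820312, 161.2508544921875), (109.83692932128906, 60.160743713378906), 77.33763885498047)
[[531.5999755859375, 114.30000305175781], [590.2999877929688, 101.0999984741211], [614.4000244140625, 208.1999969482422], [555.7000122070312, 221.39999389648438]]
tcp [0.57153092 0.15390142 0.01334936]
N 8 shift [0.0171, 0.0109, 0.0218] turn [-0.04, -3.75, -0.13] | dist 0.2364 ang 30.0
N 4 shift [0.0, 0.0, 0.025] turn [0.0, -0.0, 0.0] | dist 0.1 ang 0.0
```

```bash
python3 -m inch '[[[0.0171,0.0109,0.0218],[0,-3.75,-0.1],0],[[0.0171,0.0109,0.0218],[0,-3.75,-0.1],0],[[0.0171,0.0109,0.0218],[0,-3.75,-0.1],0],[[0.0171,0.0109,0.0218],[0,-3.75,-0.1],0]]' | head -2
python3 -m inch '[[[0.0171,0.0109,0.0218],[0,-3.75,-0.1],0],[[0.0171,0.0109,0.0218],[0,-3.75,-0.1],0],[[0.0171,0.0109,0.0218],[0,-3.75,-0.1],0],[[0.0171,0.0109,0.0218],[0,-3.75,-0.1],0],[[0,0,0],[0,0,0],0]]' | head -2
python3 - <<'E'
from h import *
show(); c=arm.get_calibration('wrist'); im=arm.camera('wrist'); cv2.imwrite('pics/w2.png',im)
np.save('w2.npy',c,allow_pickle=True)
h=cv2.cvtColor(im,cv2.COLOR_BGR2HSV)
m=cv2.inRange(h,(100,100,140),(125,255,255))
m=max(blobs(m>0,100),key=lambda q:q[0])[2].astype(np.uint8);m=cv2.morphologyEx(m,cv2.MORPH_CLOSE,np.ones((25,25)))
cn=max(cv2.findContours(m,0,1)[0],key=cv2.contourArea)[:,0]
r=cv2.minAreaRect(onz(c,cn,.05)[:,:2].astype(np.float32)*1000);print(r)
plan((.5715,.1539,.0134),cur()[1])
E
```

```text
t: 2.65
tcp_pos: [0.5326, 0.1814, 0.2063]
t: 3.07
tcp_pos: [0.5768, 0.2042, 0.0829]
t 3.07 p [0.5768 0.2042 0.0829] z [-0.124 -0.5   -0.857] y [ 0.979 -0.201 -0.024] q [ 0.53  0.87  0.53  1.63 -0.38  2.37] F [-2.6 -1.  -6.2] gap 0.0857 gf 0.0
((573.7470703125, 163.26768493652344), (110.21928405761719, 59.672115325927734), 77.47218322753906)
N 4 shift [-0.0011, 0.0015, 0.0224] turn [0.0, 0.0, -0.0] | dist 0.09 ang 0.0
```

View pics/w2.png

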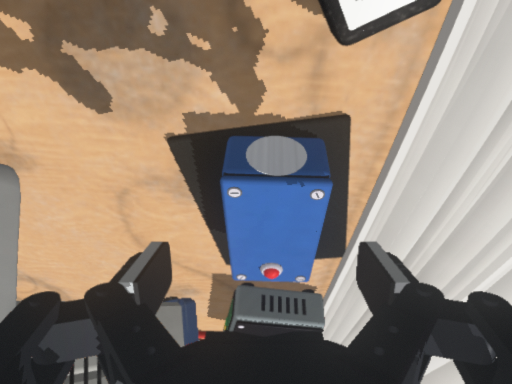

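The wrist view shows the enclosure square between the fingers: its plain-end circle is at (277,155) and the lamp at (271,271). The tester is behind it, and the right finger is clear of the wall.

Run:
```python
from h import *
e=np.array([.5735,.1622,.006])
yaw=np.radians(-102.4);xe=np.array([np.cos(yaw),np.sin(yaw),0]);ye=np.array([-xe[1],xe[0],0]);up=np.array([0,0,1])
a=np.radians(30);z=-np.cos(a)*up+np.sin(a)*xe;R=frame(z,ye)
tcp=e-.005*xe+.029*up+.025*z;print('tcp',tcp)
plan(tcp,R,v=.022);show()
```

```text
tcp [0.57188949 0.15487496 0.01334936]
N 5 shift [-0.0008, 0.0012, 0.0178] turn [-0.12, 0.15, 0.25] | dist 0.0895 ang 1.6
t 3.12 p [0.5771 0.2035 0.0883] z [-0.12  -0.497 -0.859] y [ 0.979 -0.201 -0.02 ] q [ 0.52  0.86  0.53  1.63 -0.38  2.37] F [-0.4  0.1 -0.1] gap 0.0851 gf 0.0
```

```bash
python3 -m inch '[[[-0.0008,0.0012,0.0178],[-0.12,0.15,0.25],0],[[-0.0008,0.0012,0.0178],[-0.12,0.15,0.25],0],[[-0.0008,0.0012,0.0178],[-0.12,0.15,0.25],0],[[-0.0008,0.0012,0.0178],[-0.12,0.15,0.25],0],[[-0.0008,0.0012,0.0178],[-0.12,0.15,0.25],0]]' | tail -4
python3 -m inch '[[[0,0,0],[0,0,0],0],[[0,0,0],[0,0,0],0],[[0,0,0],[0,0,0],0]]' | tail -4
python3 - <<'E'
from h import *
show()
E
```

```text
tool_rot: [0.757, 0.603, -0.188, 0.164]
contact_force: [0.6, -0.3, 0.3]
finger_gap: 0.0853
grasp_force: 0.0
tool_rot: [0.757, 0.603, -0.19, 0.164]
contact_force: [0.6, 0.3, 0.4]
finger_gap: 0.0857
grasp_force: 0.0
t 3.78 p [0.5789 0.156  0.0287] z [-0.089 -0.478 -0.874] y [ 0.976 -0.218  0.02 ] q [ 0.46  0.83  0.32  1.38 -0.4   2.32] F [0.6 0.3 0.4] gap 0.0857 gf 0.0
```

```bash
cat >> h.py <<'E'
def G(a,e=(.5735,.1622,.006),yaw=-102.4,sy=1,d=.005,hgt=.029):
    """grasp frame: tilt a deg towards +x_e, gripper on the other side"""
    yaw=np.radians(yaw);xe=np.array([np.cos(yaw),np.sin(yaw),0]);ye=np.array([-xe[1],xe[0],0]);up=np.array([0,0,1])
    a=np.radians(a);z=-np.cos(a)*up+np.sin(a)*xe
    return np.array(e)-d*np.sign(a)*xe+hgt*up+.025*z, frame(z,sy*ye)
E
python3 -m inch '[[[0,0,0],[0,0,0],0],[[0,0,0],[0,0,0],0]]' | head -1
python3 - <<'E'
from h import *
show(); plan(*G(30),v=.012)
E
```

```text
t: 3.95
t 3.95 p [0.5786 0.1561 0.0271] z [-0.09  -0.478 -0.874] y [ 0.976 -0.218  0.019] q [ 0.46  0.83  0.32  1.38 -0.4   2.32] F [ 0.3 -0.5 -0.8] gap 0.0856 gf 0.0
N 2 shift [0.0022, -0.0033, 0.0066] turn [0.42, -0.44, -0.36] | dist 0.0154 ang 1.4
```

```bash
python3 -m inch '[[[0.0022,-0.0033,0.0066],[0.42,-0.44,-0.36],0],[[0.0022,-0.0033,0.0066],[0.42,-0.44,-0.36],0],[[0,0,0],[0,0,0],0],[[0,0,0],[0,0,0],0]]' | head -1
python3 - <<'E'
from h import *
show(); plan(*G(30),v=.012)
E
```

```text
t: 4.28
t 4.28 p [0.5697 0.1535 0.0101] z [-0.113 -0.491 -0.864] y [ 0.977 -0.215 -0.005] q [ 0.46  0.86  0.31  1.38 -0.4   2.32] F [ 0.1  0.5 -0.2] gap 0.0852 gf 0.0
N 1 shift [-0.0, 0.0018, -0.0037] turn [-0.27, 0.24, 0.13] | dist 0.0041 ang 0.4
```

```bash
python3 -m inch '[[[0,0.0018,-0.0037],[-0.27,0.24,0.13],0],[[0,0,0],[0,0,0],0],[[0,0,0],[0,0,0],0],[[0,0,0],[0,0,0],1],[[0,0,0],[0,0,0],1]]' 60| tail -3
python3 -m inch '[[[0,0,0],[0,0,0],1],[[0,0,0],[0,0,0],1],[[0,0,0],[0,0,0],1],[[0,0,0],[0,0,0],1]]'| tail -3
python3 - <<'E'
from h import *
show()
E
```

```text
contact_force: [0.6, 0.4, 1.1]
finger_gap: 0.0637
grasp_force: 1.4
contact_force: [0.2, 2.8, 3.7]
finger_gap: 0.0612
grasp_force: 66.8
t 5.03 p [0.5732 0.1555 0.0152] z [-0.104 -0.487 -0.867] y [ 0.977 -0.215  0.003] q [ 0.46  0.85  0.31  1.38 -0.4   2.32] F [0.2 2.8 3.7] gap 0.0612 gf 66.8
```

```bash
cat >> h.py <<'E'
def Re(yaw): return Rn.from_euler('z',yaw,degrees=True)
def save(e,Ren,f='rel.npy'):
    p,R,_=cur(); np.save(f,np.r_[R.inv().apply(np.array(e)-p),(R.inv()*Ren).as_quat()])
def rel(f='rel.npy'):
    v=np.load(f); return v[:3],Rn.from_quat(v[3:])
def tool(e,Ren):   # tool pose for an enclosure pose
    t,r=rel(); R=Ren*r.inv(); return np.array(e)-R.apply(t),R
def enc():
    t,r=rel(); p,R,s=cur(); e=p+R.apply(t);M=(R*r).as_matrix(); print('enc',e.round(4),'xe',M[:,0].round(3),'ze',M[:,2].round(3))
    return e,R*r
E
python3 - <<'E'
from h import *
save((.5746,.1620,.006),Re(-102.4));enc()
u=(.5746,.1620,.096);plan(*tool(u,Re(-102.4)))
v=(.5285,-.0487,.094);plan(*tool(v,Re(-102.4)),*tool(u,Re(-102.4)))
E
```

```text
enc [0.5746 0.162  0.006 ] xe [-0.215 -0.977 -0.   ] ze [-0. -0.  1.]
N 3 shift [-0.0149, 0.0001, -0.026] turn [0.0, -0.0, 0.0] | dist 0.09 ang 0.0
N 8 shift [-0.0233, 0.0, 0.0136] turn [-0.0, 0.0, -0.0] | dist 0.2157 ang 0.0
```

```bash
python3 -m inch '[[[-0.009,0,-0.0156],[0,0,0],1],[[-0.009,0,-0.0156],[0,0,0],1],[[-0.009,0,-0.0156],[0,0,0],1],[[-0.009,0,-0.0156],[0,0,0],1],[[-0.009,0,-0.0156],[0,0,0],1]]'| tail -3
python3 -m inch '[[[-0.0186,0,0.0109],[0,0,0],1],[[-0.0186,0,0.0109],[0,0,0],1],[[-0.0186,0,0.0109],[0,0,0],1],[[-0.0186,0,0.0109],[0,0,0],1],[[-0.0186,0,0.0109],[0,0,0],1]]'| tail -3
python3 -m inch '[[[-0.0186,0,0.0109],[0,0,0],1],[[-0.0186,0,0.0109],[0,0,0],1],[[-0.0186,0,0.0109],[0,0,0],1],[[-0.0186,0,0.0109],[0,0,0],1],[[-0.0186,0,0.0109],[0,0,0],1]]'| tail -3
python3 -m inch '[[[0,0,0],[0,0,0],1],[[0,0,0],[0,0,0],1],[[0,0,0],[0,0,0],1],[[0,0,0],[0,0,0],1]]'| tail -3
python3 - <<'E'
from h import *
show();enc()
im=arm.camera('wrist');cv2.imwrite('pics/w3.png',im);np.save('w3.npy',arm.get_calibration('wrist'),allow_pickle=True)
plan(*tool((.5285,-.0487,.076),Re(-102.4)))
E
```

```text
contact_force: [0.4, -0.5, -4.8]
finger_gap: 0.0612
grasp_force: 66.2
contact_force: [-0.3, -0.4, -2.8]
finger_gap: 0.0614
grasp_force: 66.6
contact_force: [-0.5, -0.0, -2.0]
finger_gap: 0.0614
grasp_force: 66.6
contact_force: [-0.3, 0.6, -2.8]
finger_gap: 0.0615
grasp_force: 66.2
t 6.62 p [ 0.5264 -0.0549  0.1025] z [-0.105 -0.487 -0.867] y [ 0.977 -0.214  0.002] q [ 0.16  0.53 -0.03  1.22 -0.48  2.  ] F [-0.3  0.6 -2.8] gap 0.0615 gf 66.2
enc [ 0.5278 -0.0484  0.0933] xe [-0.214 -0.977  0.001] ze [0.001 0.    1.   ]
N 1 shift [0.0084, 0.0006, 0.0152] turn [-0.03, 0.04, 0.07] | dist 0.0174 ang 0.1
```

View pics/w3.png

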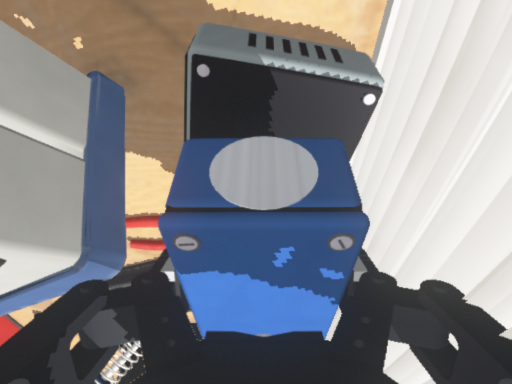

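The view shows the held enclosure above the tester: the plain-end circle is at (264,172) and the tester's deck screws are at (203,70) and (369,100). The supply is to the left and nothing is close. I'll check the held pose by reprojecting the circle.

Run:
```python
from h import *
c=np.load('w3.npy',allow_pickle=True).item();e,R=enc();im=cv2.imread('pics/w3.png')
pts=R.apply(np.array([[-56,0,20],[-56,31,44],[-56,-31,44],[-56,31,0],[-56,-31,0]])/1000)+e
print(proj(c,pts).round(1).tolist())
g=cv2.cvtColor(im,cv2.COLOR_BGR2HSV);m=(g[...,1]<40)&(g[...,2]>100);m[:130]=0;m[215:]=0;m[:,:200]=0;m[:,330:]=0
print([b[:2] for b in blobs(m,500)])
# deck screws: circles white at z=.05 ; same two in the first wrist picture
print('screws',onz(c,[(203,70),(369,100)],.05).round(4).tolist())
```

```text
enc [ 0.5279 -0.0483  0.0934] xe [-0.214 -0.977  0.001] ze [0.001 0.    1.   ]
[[263.7, 166.7], [375.2, 223.1], [152.6, 223.7], [345.8, 132.0], [181.3, 132.3]]
[(6265, [263.4, 172.5])]
screws [[0.5135, 0.0173, 0.05], [0.5894, -0.0151, 0.05]]
```

Run:
```python
from h import *
c2=np.load('w2.npy',allow_pickle=True).item()
e=np.array([.5746,.162,.006]);R=Re(-102.4)
print('pred',proj(c2,R.apply(np.array([[-56,0,20]])/1000)+e))
im=cv2.imread('pics/w2.png');g=cv2.cvtColor(im,cv2.COLOR_BGR2HSV);m=(g[...,1]<40)&(g[...,2]>80);m[:130]=0;m[180:]=0;m[:,:235]=0;m[:,320:]=0
print([b[:2] for b in blobs(m,300)])
ct=arm.get_calibration('top')
t=onz(ct,[(110+x/3,110+y/3) for x,y in[(520,163),(625,208),(591,282),(490,238)]],.05);print(t.round(4).tolist(),t.mean(0))
c=np.load('w1.npy',allow_pickle=True).item();im=cv2.imread('pics/w1.png');g=cv2.cvtColor(im,cv2.COLOR_BGR2HSV)
m=(g[...,1]<60)&(g[...,2]>110);m[:220]=0;m[325:]=0;m[:,:284]=0;m[:,372:]=0
for a,ce,_ in blobs(m,3):
    if a<60: print(a,ce,onz(c,[ce],.05).round(4))
```

```text
pred [[278.15999472 152.92953864]]
[(1901, [276.0, 155.2])]
[[0.588, -0.0129, 0.05], [0.5434, -0.1221, 0.05], [0.4663, -0.0873, 0.05], [0.5096, 0.0172, 0.05]] [ 0.52683066 -0.05126827  0.05      ]
17 [309.1, 236.6] [[0.5132 0.017  0.05  ]]
3 [286.0, 304.0] [[ 0.4618 -0.0801  0.05  ]]
17 [292.6, 306.9] [[ 0.4702 -0.0871  0.05  ]]
16 [347.0, 314.5] [[ 0.546  -0.1186  0.05  ]]
21 [293.8, 323.8] [[ 0.4663 -0.1166  0.05  ]]
```

Run:
```python
from h import *
plan(*tool((.529,-.049,.069),Re(-102.4)),v=.013)
```

```text
N 2 shift [0.0059, 0.0006, 0.0107] turn [-0.01, 0.02, 0.04] | dist 0.0244 ang 0.1
```

```bash
python3 -m inch '[[[0.0059,0.0006,0.0107],[0,0,0],1],[[0.0059,0.0006,0.0107],[0,0,0],1],[[0,0,0],[0,0,0],1],[[0,0,0],[0,0,0],1],[[0,0,0],[0,0,0],1]]'|sed -n 4p
python3 - <<'E'
from h import *
show();enc()
E
python3 -m inch '[[[0.0015,0,0.0026],[0,0,0],1],[[0,0,0],[0,0,0],1],[[0,0,0],[0,0,0],1]]'|sed -n '2p;4p'
python3 -m inch '[[[0.0010,0,0.0017],[0,0,0],1],[[0,0,0],[0,0,0],1],[[0,0,0],[0,0,0],1]]'|sed -n '2p;4p'
python3 - <<'E'
from h import *
enc()
E
```

```text
contact_force: [-0.8, -0.5, -2.6]
t 7.08 p [ 0.5277 -0.0557  0.0788] z [-0.104 -0.487 -0.867] y [ 0.977 -0.214  0.003] q [ 0.16  0.56 -0.05  1.17 -0.48  2.  ] F [-0.8 -0.5 -2.6] gap 0.0613 gf 66.3
enc [ 0.5292 -0.0493  0.0696] xe [-0.214 -0.977  0.001] ze [0.001 0.001 1.   ]
tcp_pos: [0.5276, -0.0561, 0.0758]
contact_force: [-0.7, 1.2, -3.7]
tcp_pos: [0.5278, -0.0562, 0.074]
contact_force: [-0.3, 1.1, -0.9]
enc [ 0.5292 -0.0498  0.0647] xe [-0.215 -0.977  0.001] ze [-0.     0.001  1.   ]
```

```bash
python3 -m inch '[[[0.0010,0,0.0017],[0,0,0],1],[[0,0,0],[0,0,0],1],[[0,0,0],[0,0,0],1]]'|sed -n '2p;4p'
python3 -m inch '[[[0.0005,0,0.0009],[0,0,0],1],[[0,0,0],[0,0,0],1],[[0,0,0],[0,0,0],1]]'|sed -n '2p;4p'
python3 - <<'E'
from h import *
enc();print(arm.sense()['wrist_torque'])
E
```

```text
tcp_pos: [0.5279, -0.0562, 0.0721]
contact_force: [0.8, 1.4, 2.7]
tcp_pos: [0.5278, -0.0562, 0.071]
contact_force: [0.9, 1.7, 4.4]
enc [ 0.5293 -0.0498  0.0618] xe [-0.215 -0.977  0.001] ze [-0.     0.001  1.   ]
[ 0.27679746 -0.0663927  -0.00724766]
```

```bash
python3 -m inch '[[[0.0006,0,0.0011],[0,0,0],1],[[0,0,0],[0,0,0],1],[[0,0,0],[0,0,0],1],[[0,0,0],[0,0,0],1],[[0,0,0],[0,0,0],1]]'|sed -n '2p;4p'
python3 -m inch '[[[0,0,0],[0,0,0],1],[[0,0,0],[0,0,0],1],[[0,0,0],[0,0,0],1],[[0,0,0],[0,0,0],1]]'|sed -n '1,2p;4p'
python3 - <<'E'
from h import *
enc()
E
```

```text
tcp_pos: [0.5279, -0.0562, 0.0699]
contact_force: [-0.2, 2.0, 6.1]
t: 8.83
tcp_pos: [0.5279, -0.0562, 0.0699]
contact_force: [-0.3, 2.1, 6.8]
enc [ 0.5293 -0.0498  0.0607] xe [-0.215 -0.977  0.001] ze [-0.     0.001  1.   ]
```

```bash
cat >> h.py <<'E'
def Rend(h,sgn):  # end facing down: sgn +1 lamp end, -1 plain end; lid towards -h
    h=np.radians(h);H=np.array([np.cos(h),np.sin(h),0]);x=np.array([0,0,-sgn*1.]);z=-H
    return Rn.from_matrix(np.c_[x,np.cross(z,x),z])
def endpose(P,h,sgn):
    R=Rend(h,sgn); return np.array(P)-R.apply(np.array([sgn*.056,0,.020])),R
E
python3 - <<'E'
from h import *
p,R,_=cur(); u=(.48,-.05,.24); plan(u,R)
e,Rn2=endpose((.5292,-.05,.12),-8,1); pt,Rt=tool(e,Rn2); print(pt,Rt.as_matrix().round(2).tolist())
plan(u,Rt,u,R); plan(pt,Rt,u,Rt)
E
```

```text
N 6 shift [-0.0147, -0.0079, -0.0243] turn [-0.0, -0.0, -0.0] | dist 0.1768 ang 0.0
[ 0.53989806 -0.05148195  0.16938369] [[0.49, -0.14, 0.86], [-0.07, -0.99, -0.12], [0.87, -0.0, -0.5]]
N 19 shift [0.0, -0.0, -0.0] turn [-1.28, 3.74, 4.76] | dist 0.0 ang 117.5
N 4 shift [-0.0079, -0.0018, 0.0217] turn [-0.0, -0.0, 0.0] | dist 0.0926 ang 0.0
```

```bash
python3 -m inch '[[[-0.0125,0,-0.0217],[0,0,0],1],[[-0.0147,-0.0079,-0.0243],[0,0,0],1],[[-0.0147,-0.0079,-0.0243],[0,0,0],1],[[-0.0147,-0.0079,-0.0243],[0,0,0],1],[[-0.0147,-0.0079,-0.0243],[0,0,0],1]]'|sed -n '2p;4p'
python3 -m inch '[[[-0.0147,-0.0079,-0.0243],[0,0,0],1],[[0,0,0],[-1.28,3.74,4.76],1],[[0,0,0],[-1.28,3.74,4.76],1],[[0,0,0],[-1.28,3.74,4.76],1],[[0,0,0],[-1.28,3.74,4.76],1]]'|sed -n '2p;4p'
python3 -m inch '[[[0,0,0],[-1.28,3.74,4.76],1],[[0,0,0],[-1.28,3.74,4.76],1],[[0,0,0],[-1.28,3.74,4.76],1],[[0,0,0],[-1.28,3.74,4.76],1],[[0,0,0],[-1.28,3.74,4.76],1]]'|sed -n '2p;4p'
python3 - <<'E'
from h import *
show();enc()
E
python3 -m inch '[[[0,0,0],[-1.28,3.74,4.76],1],[[0,0,0],[-1.28,3.74,4.76],1],[[0,0,0],[-1.28,3.74,4.76],1],[[0,0,0],[-1.28,3.74,4.76],1],[[0,0,0],[-1.28,3.74,4.76],1]]'|sed -n '2p;4p'
python3 -m inch '[[[0,0,0],[-1.28,3.74,4.76],1],[[0,0,0],[-1.28,3.74,4.76],1],[[0,0,0],[-1.28,3.74,4.76],1],[[0,0,0],[-1.28,3.74,4.76],1],[[0,0,0],[-1.28,3.74,4.76],1]]'|sed -n '2p;4p'
python3 -m inch '[[[0,0,0],[0,0,0],1],[[0,0,0],[0,0,0],1],[[0,0,0],[0,0,0],1],[[0,0,0],[0,0,0],1]]'|sed -n '2p;4p'
python3 - <<'E'
from h import *
show();enc()
plan(*tool(*endpose((.5292,-.05,.10),-8,1)),v=.02)
E
```

```text
tcp_pos: [0.4943, -0.0518, 0.2075]
contact_force: [-0.0, -0.4, -2.3]
tcp_pos: [0.4872, -0.0505, 0.2351]
contact_force: [0.1, -0.6, -2.7]
tcp_pos: [0.4864, -0.0509, 0.2347]
contact_force: [-0.1, -0.2, -3.2]
t 10.08 p [ 0.4864 -0.0509  0.2347] z [ 0.359 -0.115 -0.926] y [ 0.571 -0.758  0.316] q [-0.04 -0.06 -0.4   0.86 -0.1   2.4 ] F [-0.1 -0.2 -3.2] gap 0.0613 gf 66.3
enc [ 0.4957 -0.0448  0.2325] xe [-0.462 -0.614 -0.64 ] ze [-0.677 -0.222  0.702]
tcp_pos: [0.4858, -0.051, 0.234]
contact_force: [-0.2, 0.2, -4.0]
tcp_pos: [0.4854, -0.0608, 0.2347]
contact_force: [-94.6, 10.9, -122.6]
tcp_pos: [0.4856, -0.0618, 0.2347]
contact_force: [-0.2, 0.3, -3.2]
t 11.25 p [ 0.4856 -0.0618  0.2347] z [ 0.857 -0.116 -0.502] y [-0.129 -0.992  0.008] q [-0.12 -0.28 -1.09 -0.28 -0.02  3.14] F [-0.2  0.3 -3.2] gap 0.0613 gf 67.3
enc [ 0.4947 -0.0629  0.2413] xe [-0.006 -0.008 -1.   ] ze [-0.992  0.126  0.005]
N 6 shift [-0.0079, -0.003, 0.0147] turn [-0.07, 0.05, 0.13] | dist 0.1017 ang 0.9
```

The end-down orientation ran into limits (q3 = -1.09, q6 = 3.14), and the force reading jumped for a moment. I'll fit a quick kinematic model from the recorded poses, so I can choose a heading away from the limits.

```bash
cat > kin.py <<'E'
from h import *
from scipy.optimize import least_squares
LO=np.array([-2.72,-1.05,-1.09,-1.99,-1.42,-3.14]);HI=np.array([2.72,1.87,1.28,2.15,1.44,3.14])
def fk(q,k):
    r0,z0,L1,c1,L2,c2,d,t=k
    r=r0+L1*np.sin(q[1]+c1)+L2*np.cos(q[1]-q[2]+c2); z=z0+L1*np.cos(q[1]+c1)-L2*np.sin(q[1]-q[2]+c2)
    ph=q[1]-q[2]+q[3]; A=Rn.from_euler('z',q[0])*Rn.from_euler('y',ph)
    B=A*Rn.from_euler('z',q[4]); x=B.apply([1,0,0]); F=B*Rn.from_euler('x',q[5]); M=F.as_matrix()
    p=Rn.from_euler('z',q[0]).apply([r,0,z])+d*A.apply([1,0,0])+t*x
    return p,Rn.from_matrix(np.c_[np.cross(M[:,1],M[:,0]),M[:,1],M[:,0]])
D=[([.125,.484,.231],[1.319,.241,.005,1.335,0,1.571]),([.4764,.1301,.2986],[.27,.21,.14,1.5,0,2.06]),
([.5771,.2035,.0883],[.52,.86,.53,1.63,-.38,2.37]),([.5786,.1561,.0271],[.46,.83,.32,1.38,-.4,2.32]),([.5697,.1535,.0101],[.46,.86,.31,1.38,-.4,2.32]),
([.5264,-.0549,.1025],[.16,.53,-.03,1.22,-.48,2.]),([.5277,-.0557,.0788],[.16,.56,-.05,1.17,-.48,2.]),([.4864,-.0509,.2347],[-.04,-.06,-.4,.86,-.1,2.4]),([.4856,-.0618,.2347],[-.12,-.28,-1.09,-.28,-.02,3.14])]
f=least_squares(lambda k:np.concatenate([fk(q,k)[0]-p for p,q in D]),[0.05,.3,.35,0,.3,0,.08,.2]);K=f.x
def ik(p,R,q0):
    g=least_squares(lambda q:np.r_[(fk(q,K)[0]-p)*10,(fk(q,K)[1].inv()*R).as_rotvec()],np.clip(q0,LO+.01,HI-.01),bounds=(LO,HI))
    return g.x.round(2),round(float(np.linalg.norm(g.fun[:3]))/10,4),round(float(np.linalg.norm(np.degrees(g.fun[3:]))),1)
E
python3 - <<'E'
from kin import *
print(K.round(3),'rms mm',np.sqrt(np.mean(f.fun**2))*1e3)
q0=arm.sense()['joint_pos']
for h in(-8,10,20,30,45,60):
  for zz in(.10,.061):
    print(h,zz,ik(*tool(*endpose((.5292,-.05,zz),h,1)),q0))
E
```

```text
[ 0.004  0.236  0.49   0.007  0.385 -0.027  0.101  0.299] rms mm 1.0657522839981761
-8 0.1 (array([-0.08,  0.1 , -1.09, -0.61, -0.04,  3.14]), 0.0018, 4.1)
-8 0.061 (array([-0.08,  0.21, -1.09, -0.67, -0.03,  3.14]), 0.0031, 6.7)
10 0.1 (array([-0.32,  0.16, -1.09, -0.67,  0.42,  2.88]), 0.0003, 0.6)
10 0.061 (array([-0.33,  0.28, -1.09, -0.73,  0.44,  2.85]), 0.0015, 3.0)
20 0.1 (array([-0.43,  0.19, -1.02, -0.53,  0.65,  2.69]), 0.0, 0.0)
20 0.061 (array([-0.43,  0.33, -1.06, -0.71,  0.65,  2.69]), 0.0, 0.0)
30 0.1 (array([-0.51,  0.22, -0.9 , -0.28,  0.84,  2.45]), 0.0, 0.0)
30 0.061 (array([-0.51,  0.33, -0.94, -0.43,  0.84,  2.45]), 0.0, 0.0)
45 0.1 (array([-0.57,  0.31, -0.66,  0.24,  1.01,  1.99]), 0.0, 0.0)
45 0.061 (array([-0.57,  0.39, -0.69,  0.13,  1.01,  1.99]), 0.0, 0.0)
60 0.1 (array([-0.58,  0.46, -0.36,  0.84,  1.05,  1.46]), 0.0, 0.0)
60 0.061 (array([-0.58,  0.52, -0.4 ,  0.75,  1.05,  1.46]), 0.0, 0.0)
```

```bash
cat >> kin.py <<'E'
def check(p1,R1,p0=None,R0=None,q0=None,n=8):
    """joints along the screw path from pose 0 to pose 1"""
    from scipy.linalg import logm,expm
    if p0 is None: p0,R0,s=cur(); q0=s['joint_pos']
    T=lambda p,R:np.block([[R.as_matrix(),np.array(p).reshape(3,1)],[np.zeros((1,3)),np.ones((1,1))]])
    L=np.real(logm(np.linalg.inv(T(p0,R0))@T(p1,R1)));q=np.array(q0);mg=9;Q=[]
    for i in range(1,n+1):
        S=T(p0,R0)@expm(L*i/n); r=ik(S[:3,3],Rn.from_matrix(S[:3,:3]),q); dq=np.abs(r[0]-q).max(); q=r[0]
        mg=min(mg,(q-LO).min(),(HI-q).min()); Q.append((S[:3,3].round(3).tolist(),r[1:],round(float(dq),2)))
    print('margin',round(mg,2),'worst err',max(x[1] for x in Q),'max dq/step',max(x[2] for x in Q),'end q',q.tolist())
    return q
E
python3 - <<'E'
from kin import *
t1=tool(*endpose((.5292,-.05,.13),40,1)); print(t1[0])
plan(*t1); check(*t1)
E
```

```text
[ 0.5374597  -0.04304141  0.17938369]
N 8 shift [-0.0025, -0.0008, 0.0096] turn [5.15, 0.06, -2.9] | dist 0.0781 ang 47.3
margin 0.0 worst err (0.0, 0.1) max dq/step 0.19 end q [-0.55, 0.2, -0.71, 0.15, 0.97, 2.16]
```

```bash
python3 -m inch '[[[-0.0012,-0.0004,0.0048],[2.57,0,-1.45],1],[[-0.0012,-0.0004,0.0048],[2.57,0,-1.45],1],[[-0.0012,-0.0004,0.0048],[2.57,0,-1.45],1],[[-0.0012,-0.0004,0.0048],[2.57,0,-1.45],1]]'|sed -n '2p;4p'
python3 -m inch '[[[-0.0012,-0.0004,0.0048],[2.57,0,-1.45],1],[[-0.0012,-0.0004,0.0048],[2.57,0,-1.45],1],[[-0.0012,-0.0004,0.0048],[2.57,0,-1.45],1],[[-0.0012,-0.0004,0.0048],[2.57,0,-1.45],1]]'|sed -n '2p;4p'
python3 -m inch '[[[-0.0012,-0.0004,0.0048],[2.57,0,-1.45],1],[[-0.0012,-0.0004,0.0048],[2.57,0,-1.45],1],[[-0.0012,-0.0004,0.0048],[2.57,0,-1.45],1],[[-0.0012,-0.0004,0.0048],[2.57,0,-1.45],1]]'|sed -n '2p;4p'
python3 -m inch '[[[-0.0012,-0.0004,0.0048],[2.57,0,-1.45],1],[[-0.0012,-0.0004,0.0048],[2.57,0,-1.45],1],[[-0.0012,-0.0004,0.0048],[2.57,0,-1.45],1],[[-0.0012,-0.0004,0.0048],[2.57,0,-1.45],1],[[0,0,0],[0,0,0],1]]'|sed -n '2p;4p'
python3 -m inch '[[[0,0,0],[0,0,0],1],[[0,0,0],[0,0,0],1],[[0,0,0],[0,0,0],1]]'|sed -n '1,2p;4p'
python3 - <<'E'
from h import *
show();enc();im=arm.camera('wrist');cv2.imwrite('pics/w4.png',im);np.save('w4.npy',arm.get_calibration('wrist'),allow_pickle=True)
plan(*tool(*endpose((.5292,-.05,.085),40,1)),v=.02)
E
```

```text
tcp_pos: [0.499, -0.0604, 0.2203]
contact_force: [0.4, 0.1, -2.9]
tcp_pos: [0.513, -0.057, 0.2067]
contact_force: [-1.0, 0.4, -2.6]
tcp_pos: [0.526, -0.0505, 0.1932]
contact_force: [0.1, -0.5, -3.3]
tcp_pos: [0.5389, -0.0428, 0.1798]
contact_force: [1.0, -1.0, -3.1]
t: 12.92
tcp_pos: [0.5376, -0.0416, 0.181]
contact_force: [-0.2, -0.8, -2.6]
t 12.92 p [ 0.5376 -0.0416  0.181 ] z [ 0.665  0.553 -0.502] y [ 0.639 -0.769 -0.001] q [-0.56  0.2  -0.7   0.18  0.96  2.15] F [-0.2 -0.8 -2.6] gap 0.0612 gf 67.2
enc [ 0.5447 -0.0357  0.1875] xe [-0.005 -0.003 -1.   ] ze [-0.767 -0.642  0.005]
N 3 shift [-0.0137, 0.0003, 0.0075] turn [0.02, 0.1, -0.02] | dist 0.0468 ang 0.3
```

View pics/w4.png

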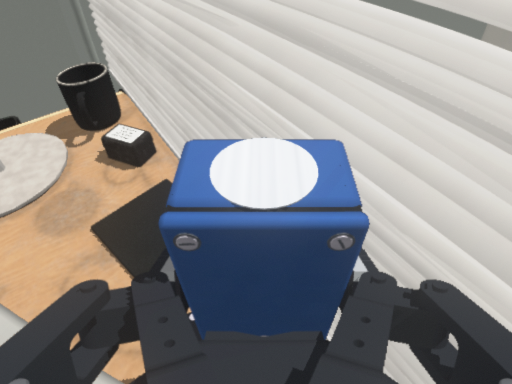

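The wrist view shows the lamp end facing down and the plain-end circle facing up at (264,172), exactly where it was before, so the grip has not slipped.

```bash
python3 -m inch '[[[-0.0137,0.0003,0.0075],[0,0.1,0],1],[[-0.0137,0.0003,0.0075],[0,0.1,0],1],[[-0.0137,0.0003,0.0075],[0,0.1,0],1],[[0,0,0],[0,0,0],1],[[0,0,0],[0,0,0],1]]'|sed -n '2p;4p'
python3 -m inch '[[[0,0,0],[0,0,0],1],[[0,0,0],[0,0,0],1]]'|sed -n '2p;4p'
python3 - <<'E'
from h import *
show();e,R=enc();print('patch',e+R.apply([.056,0,.02]))
plan(*tool(*endpose((.5292,-.05,.067),40,1)),v=.01)
im=arm.camera('scene');cv2.imwrite('pics/s2.png',cv2.resize(im[130:270,220:400],(720,560),interpolation=cv2.INTER_CUBIC))
E
```

```text
tcp_pos: [0.5375, -0.043, 0.1341]
contact_force: [-0.3, 0.5, -3.6]
tcp_pos: [0.5389, -0.0438, 0.1358]
contact_force: [-0.0, 0.0, -3.3]
t 13.55 p [ 0.5389 -0.0438  0.1358] z [ 0.668  0.555 -0.496] y [ 0.64  -0.769  0.002] q [-0.56  0.3  -0.75  0.02  0.97  2.15] F [-0.   0.  -3.3] gap 0.0611 gf 67.3
enc [ 0.5459 -0.0379  0.1424] xe [ 0.003 -0.001 -1.   ] ze [-0.767 -0.642 -0.002]
patch [ 0.53073829 -0.05078313  0.08640969]
N 2 shift [-0.0086, -0.0008, 0.0046] turn [0.05, -0.04, 0.04] | dist 0.0195 ang 0.2
```

View pics/s2.png

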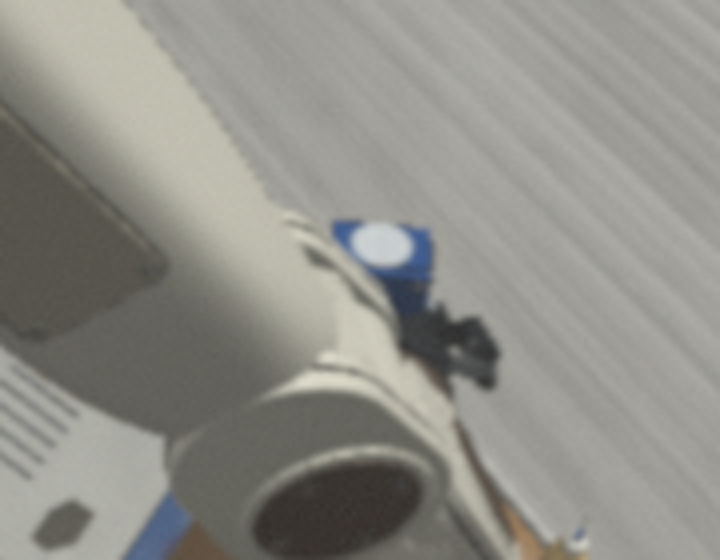

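The arm hides the pins from the scene camera, with only the upper circle visible at (382,245). I'll use the force reading for depth.

```bash
python3 -m inch '[[[-0.0086,-0.0008,0.0046],[0.05,-0.04,0.04],1],[[-0.0086,-0.0008,0.0046],[0.05,-0.04,0.04],1],[[0,0,0],[0,0,0],1],[[0,0,0],[0,0,0],1],[[0,0,0],[0,0,0],1]]'|sed -n '2p;4p'
python3 - <<'E'
from h import *
e,R=enc();print('patch',e+R.apply([.056,0,.02]))
E
python3 -m inch '[[[-0.0026,0,0.0015],[0,0,0],1],[[0,0,0],[0,0,0],1],[[0,0,0],[0,0,0],1],[[0,0,0],[0,0,0],1]]'|sed -n '2p;4p'
python3 -m inch '[[[-0.0017,0,0.0010],[0,0,0],1],[[0,0,0],[0,0,0],1],[[0,0,0],[0,0,0],1],[[0,0,0],[0,0,0],1]]'|sed -n '2p;4p'
python3 - <<'E'
from h import *
e,R=enc();print('patch',e+R.apply([.056,0,.02]),arm.sense()['wrist_torque'])
E
```

```text
tcp_pos: [0.5373, -0.0429, 0.1161]
contact_force: [-0.8, -0.3, -1.2]
enc [ 0.5444 -0.037   0.1227] xe [-0.     0.001 -1.   ] ze [-0.766 -0.643 -0.   ]
patch [ 0.52901982 -0.04985087  0.06667156]
tcp_pos: [0.5374, -0.0429, 0.1131]
contact_force: [-2.3, -1.0, 5.0]
tcp_pos: [0.5375, -0.0428, 0.1114]
contact_force: [-3.1, -2.3, 6.2]
enc [ 0.5446 -0.037   0.118 ] xe [ 0.001  0.001 -1.   ] ze [-0.766 -0.643 -0.002]
patch [ 0.52932267 -0.04974936  0.06201161] [-0.01818072  0.21637417  0.14674541]
```

```bash
python3 -m inch '[[[0,0,0],[0,0,0],1],[[0,0,0],[0,0,0],1],[[0,0,0],[0,0,0],1],[[0,0,0],[0,0,0],1],[[0,0,0],[0,0,0],1]]'|sed -n '2p;4p'
python3 -m inch '[[[0,0,0],[0,0,0],1],[[0,0,0],[0,0,0],1]]'|sed -n '1,2p;4p'
python3 - <<'E'
from kin import *
p,R,s=cur()
up=tool(*endpose((.5292,-.05,.14),40,1)); print(up[0]);plan(*up); q=check(*up)
# place on the pad, lid up, grip tilt 30, pad centre
e=(.5706,.144,.006)
for yaw in(-102,-90,-75,-60):
    ab=tool((e[0],e[1],.10),Re(yaw));
    print(yaw,ik(*ab,[.3,.6,.3,1.3,-.4,2.2]));
    for a,sy in((-30,1),(-30,-1)): print('   regrasp',a,sy,ik(*G(a,e,yaw,sy),[.2,.6,.3,1.3,.4,.8 if sy>0 else -1]))
E
```

```text
tcp_pos: [0.5375, -0.0428, 0.1114]
contact_force: [-3.6, -2.2, 6.8]
t: 15.27
tcp_pos: [0.5375, -0.0428, 0.1114]
contact_force: [-3.0, -2.6, 7.5]
[ 0.5374597  -0.04304141  0.18938369]
N 3 shift [0.0225, 0.0, -0.013] turn [-0.01, -0.03, 0.0] | dist 0.078 ang 0.1
margin 0.32 worst err (0.0, 0.0) max dq/step 0.04 end q [-0.55, 0.18, -0.7, 0.18, 0.97, 2.16]
-102 (array([ 0.44,  0.74,  0.35,  1.52, -0.41,  2.29]), 0.0, 0.0)
   regrasp -30 1 (array([ 0.01,  0.55, -0.29,  0.61,  0.51,  1.82]), 0.0, 0.0)
   regrasp -30 -1 (array([ 0.01,  0.55, -0.29,  0.61,  0.51, -1.32]), 0.0, 0.0)
-90 (array([ 0.47,  0.67,  0.23,  1.39, -0.46,  2.1 ]), 0.0, 0.0)
   regrasp -30 1 (array([ 0.  ,  0.61, -0.16,  0.79,  0.52,  1.57]), 0.0, 0.0)
   regrasp -30 -1 (array([ 0.  ,  0.61, -0.16,  0.79,  0.52, -1.57]), 0.0, 0.0)
-75 (array([ 0.49,  0.58,  0.07,  1.19, -0.51,  1.83]), 0.0, 0.0)
   regrasp -30 1 (array([ 0.01,  0.69, -0.  ,  1.02,  0.51,  1.28]), 0.0, 0.0)
   regrasp -30 -1 (array([ 0.01,  0.69, -0.  ,  1.02,  0.51, -1.86]), 0.0, 0.0)
-60 (array([ 0.49,  0.48, -0.09,  0.98, -0.52,  1.53]), 0.0, 0.0)
   regrasp -30 1 (array([0.03, 0.77, 0.16, 1.22, 0.46, 1.02]), 0.0, 0.0)
   regrasp -30 -1 (array([ 0.03,  0.77,  0.16,  1.22,  0.46, -2.12]), 0.0, 0.0)
```

```bash
python3 -m inch '[[[0.0156,0,-0.009],[0,0,0],1],[[0.0156,0,-0.009],[0,0,0],1],[[0.0156,0,-0.009],[0,0,0],1],[[0.0156,0,-0.009],[0,0,0],1],[[0.0156,0,-0.009],[0,0,0],1]]'|sed -n '2p;4p'
python3 -m inch '[[[0,0,0],[0,0,0],1],[[0,0,0],[0,0,0],1],[[0,0,0],[0,0,0],1]]'|sed -n '2p;4p'
python3 - <<'E'
from kin import *
show()
p,R,s=cur();m=(.47,.05,.24)
b=tool((.568,.144,.10),Re(-102)); print(b[0])
# rotate on the way to m, then go to b
plan(m,b[1],v=.03); q=check(m,b[1],n=24)
plan(*b,m,b[1]); check(*b,m,b[1],q)
E
```

```text
tcp_pos: [0.536, -0.0426, 0.1994]
contact_force: [0.1, -0.8, -2.2]
tcp_pos: [0.536, -0.0426, 0.1984]
contact_force: [0.7, -0.6, -3.2]
t 15.93 p [ 0.536  -0.0426  0.1984] z [ 0.664  0.556 -0.5  ] y [ 0.64  -0.768 -0.004] q [-0.56  0.17 -0.68  0.24  0.97  2.15] F [ 0.7 -0.6 -3.2] gap 0.0613 gf 67.4
[0.5666035  0.13753271 0.1091998 ]
N 15 shift [0.0042, -0.0066, -0.0026] turn [0.7, -5.75, -2.73] | dist 0.1211 ang 96.0
margin 0.44 worst err (0.0, 0.0) max dq/step 0.09 end q [0.37, 0.39, 0.12, 1.61, -0.43, 2.22]
N 7 shift [0.0224, 0.0108, 0.0087] turn [0.0, 0.0, 0.0] | dist 0.1847 ang 0.0
margin 0.56 worst err (0.0, 0.0) max dq/step 0.05 end q [0.44, 0.73, 0.35, 1.52, -0.41, 2.29]
```

```bash
python3 -m inch '[[[0.0032,-0.005,-0.002],[0.52,-4.31,-2.05],1],[[0.0032,-0.005,-0.002],[0.52,-4.31,-2.05],1],[[0.0032,-0.005,-0.002],[0.52,-4.31,-2.05],1],[[0.0032,-0.005,-0.002],[0.52,-4.31,-2.05],1],[[0.0032,-0.005,-0.002],[0.52,-4.31,-2.05],1]]'|sed -n '2p;4p'
python3 -m inch '[[[0.0032,-0.005,-0.002],[0.52,-4.31,-2.05],1],[[0.0032,-0.005,-0.002],[0.52,-4.31,-2.05],1],[[0.0032,-0.005,-0.002],[0.52,-4.31,-2.05],1],[[0.0032,-0.005,-0.002],[0.52,-4.31,-2.05],1],[[0.0032,-0.005,-0.002],[0.52,-4.31,-2.05],1]]'|sed -n '2p;4p'
python3 -m inch '[[[0.0032,-0.005,-0.002],[0.52,-4.31,-2.05],1],[[0.0032,-0.005,-0.002],[0.52,-4.31,-2.05],1],[[0.0032,-0.005,-0.002],[0.52,-4.31,-2.05],1],[[0.0032,-0.005,-0.002],[0.52,-4.31,-2.05],1],[[0.0032,-0.005,-0.002],[0.52,-4.31,-2.05],1]]'|sed -n '2p;4p'
python3 -m inch '[[[0.0032,-0.005,-0.002],[0.52,-4.31,-2.05],1],[[0.0032,-0.005,-0.002],[0.52,-4.31,-2.05],1],[[0.0032,-0.005,-0.002],[0.52,-4.31,-2.05],1],[[0.0032,-0.005,-0.002],[0.52,-4.31,-2.05],1],[[0.0032,-0.005,-0.002],[0.52,-4.31,-2.05],1]]'|sed -n '2p;4p'
python3 -m inch '[[[0,0,0],[0,0,0],1],[[0,0,0],[0,0,0],1],[[0,0,0],[0,0,0],1]]'|sed -n '2p;4p'
python3 - <<'E'
from kin import *
show();enc();plan(*tool((.568,.144,.10),Re(-102)),v=.025)
E
```

```text
tcp_pos: [0.5195, -0.0225, 0.2156]
contact_force: [1.8, -0.3, -3.4]
tcp_pos: [0.504, 0.0013, 0.2289]
contact_force: [1.0, 0.4, -3.8]
tcp_pos: [0.4877, 0.0267, 0.237]
contact_force: [-0.1, -0.2, -3.0]
tcp_pos: [0.4691, 0.0518, 0.2398]
contact_force: [-0.5, -0.3, -3.3]
tcp_pos: [0.4692, 0.0508, 0.2406]
contact_force: [-0.4, -0.8, -2.3]
t 17.85 p [0.4692 0.0508 0.2406] z [-0.097 -0.488 -0.867] y [ 0.978 -0.208  0.007] q [ 0.38  0.39  0.12  1.6  -0.43  2.23] F [-0.4 -0.8 -2.3] gap 0.0613 gf 67.3
enc [0.4706 0.0573 0.2314] xe [-0.208 -0.978 -0.   ] ze [-0.004  0.001  1.   ]
N 8 shift [0.0196, 0.0096, 0.0078] turn [0.03, -0.0, -0.01] | dist 0.1851 ang 0.2
```

```bash
python3 -m inch '[[[0.0196,0.0096,0.0078],[0,0,0],1],[[0.0196,0.0096,0.0078],[0,0,0],1],[[0.0196,0.0096,0.0078],[0,0,0],1],[[0.0196,0.0096,0.0078],[0,0,0],1]]'|sed -n '2p;4p'
python3 -m inch '[[[0.0196,0.0096,0.0078],[0,0,0],1],[[0.0196,0.0096,0.0078],[0,0,0],1],[[0.0196,0.0096,0.0078],[0,0,0],1],[[0.0196,0.0096,0.0078],[0,0,0],1],[[0,0,0],[0,0,0],1]]'|sed -n '2p;4p'
python3 -m inch '[[[0,0,0],[0,0,0],1],[[0,0,0],[0,0,0],1],[[0,0,0],[0,0,0],1]]'|sed -n '2p;4p'
python3 - <<'E'
from kin import *
show();enc();plan(*tool((.568,.144,.010),Re(-102)),v=.018)
E
```

```text
tcp_pos: [0.5191, 0.0934, 0.1762]
contact_force: [0.1, 0.2, -2.1]
tcp_pos: [0.5679, 0.1374, 0.1063]
contact_force: [-0.3, -0.7, -4.0]
tcp_pos: [0.5675, 0.1365, 0.1119]
contact_force: [-0.1, -0.1, -2.8]
t 18.85 p [0.5675 0.1365 0.1119] z [-0.095 -0.488 -0.868] y [ 0.978 -0.209  0.01 ] q [ 0.45  0.73  0.34  1.52 -0.41  2.3 ] F [-0.1 -0.1 -2.8] gap 0.0615 gf 67.1
enc [0.569  0.143  0.1027] xe [-0.209 -0.978 -0.001] ze [-0.007  0.001  1.   ]
N 6 shift [0.0078, -0.0003, 0.0133] turn [0.06, -0.01, -0.04] | dist 0.0927 ang 0.4
```

Lower it, settle just above the pad, touch down and release.

```bash
python3 -m inch '[[[0.0078,-0.0003,0.0133],[0.06,0,0],1],[[0.0078,-0.0003,0.0133],[0.06,0,0],1],[[0.0078,-0.0003,0.0133],[0.06,0,0],1],[[0.0078,-0.0003,0.0133],[0.06,0,0],1],[[0.0052,-0.0003,0.009],[0.06,0,0],1]]'|sed -n '2p;4p'
python3 -m inch '[[[0.0026,0,0.0045],[0.06,0,0],1],[[0,0,0],[0,0,0],1],[[0,0,0],[0,0,0],1],[[0,0,0],[0,0,0],1]]'|sed -n '2p;4p'
python3 - <<'E'
from kin import *
enc();plan(*tool((.568,.144,.0057),Re(-102)),v=.018);show()
E
```

```text
tcp_pos: [0.5662, 0.1377, 0.0385]
contact_force: [-1.0, 0.1, -3.0]
tcp_pos: [0.5672, 0.1383, 0.0344]
contact_force: [-0.3, 0.8, -3.3]
enc [0.5686 0.1448 0.0252] xe [-0.21  -0.978 -0.001] ze [-0.002 -0.     1.   ]
N 2 shift [0.0045, -0.0002, 0.0087] turn [0.01, -0.02, -0.08] | dist 0.0195 ang 0.2
t 19.6 p [0.5672 0.1383 0.0344] z [-0.1   -0.487 -0.868] y [ 0.978 -0.21   0.005] q [ 0.45  0.8   0.27  1.37 -0.41  2.3 ] F [-0.3  0.8 -3.3] gap 0.0609 gf 67.2
```

```bash
python3 -m inch '[[[0.004,0,0.0075],[0,0,0],1],[[0.0035,0,0.006],[0,0,0],1],[[0,0,0],[0,0,0],1],[[0,0,0],[0,0,0],1],[[0,0,0],[0,0,0],1]]'|sed -n '2p;4p'
python3 - <<'E'
from kin import *
enc()
E
```

```text
tcp_pos: [0.5663, 0.1378, 0.0175]
contact_force: [1.3, -0.8, -3.4]
enc [0.5677 0.1443 0.0083] xe [-0.21  -0.978  0.001] ze [0.001 0.001 1.   ]
```

```bash
python3 -m inch '[[[0.001,0,0.0018],[0,0,0],1],[[0,0,0],[0,0,0],1],[[0,0,0],[0,0,0],1],[[0,0,0],[0,0,0],1]]'|sed -n '2p;4p'
python3 -m inch '[[[0,0,0],[0,0,0],0],[[0,0,0],[0,0,0],0],[[0,0,0],[0,0,0],0],[[0,0,0],[0,0,0],0],[[0,0,0],[0,0,0],0]]'|sed -n '2p;4,5p'
python3 - <<'E'
from kin import *
enc();p,R,s=cur();z=R.as_matrix()[:,2]
e0,_=enc();up=np.array([0,0,1])
b=p-.12*z;plan(b,R);q=check(b,R,n=4)
e=(.5677,.1443,.006)
for sy in(1,-1):
  tg,Rg=G(-30,e,-102,sy);pre=tg-.12*Rg.as_matrix()[:,2]
  print(sy,'grasp',tg,'pre',pre);plan(pre,Rg,b,R);q2=check(pre,Rg,b,R,q,n=20);check(tg,Rg,pre,Rg,q2)
E
```

```text
tcp_pos: [0.5665, 0.1379, 0.0158]
contact_force: [0.1, 0.3, -3.3]
tcp_pos: [0.5666, 0.1379, 0.016]
contact_force: [-0.6, -0.8, -0.4]
finger_gap: 0.0851
enc [0.568  0.1444 0.0068] xe [-0.21  -0.978  0.   ] ze [-0.  0.  1.]
enc [0.568  0.1444 0.0068] xe [-0.21  -0.978  0.   ] ze [-0.  0.  1.]
N 5 shift [0.0, 0.0, -0.024] turn [0.0, 0.0, -0.0] | dist 0.12 ang 0.0
margin 0.5 worst err (0.0, 0.0) max dq/step 0.08 end q [0.51, 0.81, 0.53, 1.65, -0.38, 2.37]
1 grasp [0.56925934 0.15163611 0.01334936] pre [0.55678464 0.09294725 0.11727241]
N 10 shift [-0.011, 0.0, 0.0009] turn [0.02, 5.99, -0.02] | dist 0.1058 ang 59.9
margin 0.56 worst err (0.0, 0.0) max dq/step 0.06 end q [-0.1, 0.4, -0.2, 0.91, 0.52, 1.7]
margin 0.8 worst err (0.0, 0.0) max dq/step 0.04 end q [0.01, 0.55, -0.29, 0.6, 0.51, 1.82]
-1 grasp [0.56925934 0.15163611 0.01334936] pre [0.55678464 0.09294725 0.11727241]
N 28 shift [-0.0002, 0.0059, 0.0003] turn [3.2, -0.01, 5.57] | dist 0.1058 ang 179.9
margin 0.0 worst err (0.0073, 49.5) max dq/step 0.17 end q [-0.38, 1.06, 0.09, 1.92, 1.3, 3.14]
margin 0.0 worst err (0.0042, 58.9) max dq/step 0.03 end q [-0.27, 1.28, 0.15, 1.9, 1.44, 3.14]
```

```bash
python3 -m inch '[[[0,0,-0.024],[0,0,0],0],[[0,0,-0.024],[0,0,0],0],[[0,0,-0.024],[0,0,0],0],[[0,0,-0.024],[0,0,0],0],[[0,0,-0.024],[0,0,0],0]]'|sed -n '2p;4p'
python3 -m inch '[[[-0.0092,0,0.0008],[0,5,0],0],[[-0.0092,0,0.0008],[0,5,0],0],[[-0.0092,0,0.0008],[0,5,0],0],[[-0.0092,0,0.0008],[0,5,0],0]]'|sed -n '2p;4p'
python3 -m inch '[[[-0.0092,0,0.0008],[0,5,0],0],[[-0.0092,0,0.0008],[0,5,0],0],[[-0.0092,0,0.0008],[0,5,0],0],[[-0.0092,0,0.0008],[0,5,0],0]]'|sed -n '2p;4p'
python3 -m inch '[[[-0.0092,0,0.0008],[0,5,0],0],[[-0.0092,0,0.0008],[0,5,0],0],[[-0.0092,0,0.0008],[0,5,0],0],[[-0.0092,0,0.0008],[0,5,0],0],[[0,0,0],[0,0,0],0]]'|sed -n '2p;4p'
python3 -m inch '[[[0,0,0],[0,0,0],0],[[0,0,0],[0,0,0],0],[[0,0,0],[0,0,0],0]]'|sed -n '2p;4p'
python3 - <<'E'
from kin import *
show();c=arm.get_calibration('wrist'); im=arm.camera('wrist'); cv2.imwrite('pics/w5.png',im)
h=cv2.cvtColor(im,cv2.COLOR_BGR2HSV)
e=(.5677,.1443,.006);R=Re(-102)
print('pred circle,lamp',proj(c,R.apply(np.array([[56,0,20],[34,0,52]])/1000)+e).round(1).tolist())
red=cv2.inRange(h,(0,140,80),(6,255,255))|cv2.inRange(h,(172,140,80),(180,255,255))
print([b[:2] for b in blobs(red>0,60)])
m=(h[...,1]<45)&(h[...,2]>90);print([b[:2] for b in blobs(m,800)])
tg,Rg=G(-30,e,-102,1);plan(tg,Rg,v=.02)
t=Rg.inv().apply(np.array(e)-tg);r=Rg.inv()*R
for hh in(-40,-20,0,20,40):
    E,RR=endpose((.5292,-.05,.1),hh,-1);RT=RR*r.inv();print(hh,ik(E-RT.apply(t),RT,[0,.2,-.9,-.2,.1,0]))
E
```

```text
tcp_pos: [0.5787, 0.1967, 0.1209]
contact_force: [1.0, 0.1, 0.2]
tcp_pos: [0.5718, 0.1626, 0.1316]
contact_force: [0.5, -0.9, -0.0]
tcp_pos: [0.5639, 0.1258, 0.1305]
contact_force: [-0.6, 0.2, -1.1]
tcp_pos: [0.5541, 0.0891, 0.1124]
contact_force: [-0.3, -0.8, -0.1]
tcp_pos: [0.5572, 0.0938, 0.1158]
contact_force: [0.1, -0.4, 0.1]
t 22.52 p [0.5572 0.0938 0.1158] z [ 0.109  0.49  -0.865] y [ 0.978 -0.209  0.005] q [-0.1   0.4  -0.2   0.9   0.52  1.69] F [ 0.1 -0.4  0.1] gap 0.0853 gf 0.0
pred circle,lamp [[262.8, 263.3], [262.9, 229.1]]
[(70, [46.2, 48.3]), (81, [35.2, 85.9]), (184, [262.9, 231.7])]
[(6001, [120.0, 20.1]), (996, [298.8, 12.0]), (48597, [429.1, 145.4]), (2508, [23.4, 149.5]), (2819, [18.9, 265.2]), (856, [85.8, 372.0]), (890, [441.5, 371.8])]
N 6 shift [-0.0001, -0.0001, 0.0197] turn [0.04, -0.02, 0.02] | dist 0.1181 ang 0.3
-40 (array([ 0.31,  0.22, -0.9 , -0.3 , -0.82,  0.67]), 0.0, 0.0)
-20 (array([ 0.12,  0.17, -1.09, -0.67, -0.4 ,  0.25]), 0.0002, 0.5)
0 (array([-0.18,  0.12, -1.09, -0.63,  0.16, -0.1 ]), 0.0013, 2.7)
20 (array([-0.42,  0.19, -1.01, -0.52,  0.65, -0.45]), 0.0, 0.0)
40 (array([-0.55,  0.27, -0.74,  0.06,  0.96, -0.98]), 0.0, 0.0)
```

View pics/w5.png

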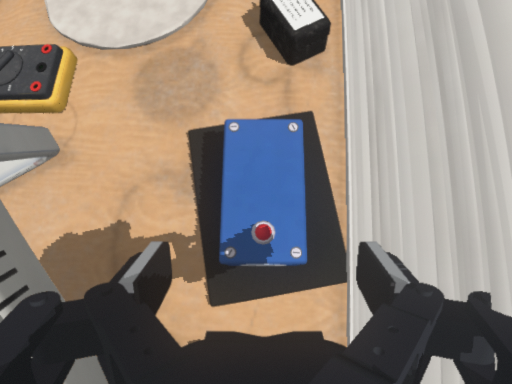

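The wrist view from the other side shows the enclosure lying flat on the pad, with the lamp at (263,232) where my estimate puts it. The pad corners are near (190,130), (313,112), (347,285) and (210,305).

```bash
python3 -m inch '[[[0,0,0.0197],[0,0,0],0],[[0,0,0.0197],[0,0,0],0],[[0,0,0.0197],[0,0,0],0],[[0,0,0.0197],[0,0,0],0]]'|sed -n '2p;4p'
python3 -m inch '[[[0,0,0.0197],[0,0,0],0],[[0,0,0.01],[0,0,0],0],[[0,0,0],[0,0,0],0],[[0,0,0],[0,0,0],0],[[0,0,0],[0,0,0],0]]'|sed -n '2p;4p'
python3 - <<'E'
from kin import *
c=arm.get_calibration('wrist')
show();plan(*G(-30,(.5677,.1443,.006),-102,1),v=.02)
im=cv2.imread('pics/w5.png')
E
```

```text
tcp_pos: [0.5657, 0.1334, 0.047]
contact_force: [0.4, 0.2, -0.8]
tcp_pos: [0.569, 0.1464, 0.0222]
contact_force: [0.4, -0.5, 0.1]
t 23.32 p [0.569  0.1464 0.0222] z [ 0.11   0.49  -0.865] y [ 0.978 -0.21   0.005] q [-0.    0.53 -0.29  0.63  0.51  1.81] F [ 0.4 -0.5  0.1] gap 0.0855 gf 0.0
N 1 shift [0.0001, -0.0009, 0.0102] turn [0.3, -0.16, 0.04] | dist 0.0103 ang 0.3
```

```bash
python3 -m inch '[[[0,-0.0005,0.009],[0.3,-0.16,0],0],[[0,0,0],[0,0,0],0],[[0,0,0],[0,0,0],0],[[0,0,0],[0,0,0],1],[[0,0,0],[0,0,0],1]]' 60|sed -n '2p;4p'
python3 -m inch '[[[0,0,0],[0,0,0],1],[[0,0,0],[0,0,0],1],[[0,0,0],[0,0,0],1],[[0,0,0],[0,0,0],1]]'| tail -3
python3 - <<'E'
from kin import *
p,R,s=cur();ye=R.as_matrix()[:,1];yaw=np.degrees(np.arctan2(ye[1],ye[0]))-90
e=np.array([.5677,.1443,.006]);ye2=np.array([ye[0],ye[1],0]);e=e-ye2*((e-p)@ye2);print(yaw,e)
save(e,Re(yaw));show()
u=tool(e+[0,0,.12],Re(yaw));plan(*u);q=check(*u)
E,RR=endpose((.5292,-.05,.14),40,-1);T=tool(E,RR)
m=np.array([.47,.03,.27]);m1=(m,u[1]);m2=(np.array([.47,.03,.27]),T[1])
plan(*m1,*u);q=check(*m1,*u,q);plan(*m2,*m1);q=check(*m2,*m1,q,n=24);plan(*T,*m2);q=check(*T,*m2,q)
print('direct');q=check(*T,*u,check(*u),n=30);plan(*T,*u)
E
```

```text
tcp_pos: [0.5689, 0.1505, 0.0136]
contact_force: [0.1, -0.2, -0.5]
contact_force: [0.1, -4.2, 4.3]
finger_gap: 0.0613
grasp_force: 67.2
-102.03623186037044 [0.56794322 0.14424814 0.006     ]
t 24.07 p [0.5692 0.1502 0.0138] z [ 0.104  0.489 -0.866] y [ 0.978 -0.209 -0.   ] q [ 0.    0.55 -0.29  0.61  0.51  1.82] F [ 0.1 -4.2  4.3] gap 0.0613 gf 67.2
N 4 shift [0.015, -0.0, -0.026] turn [0.0, -0.0, -0.0] | dist 0.12 ang 0.0
margin 0.81 worst err (0.0, 0.0) max dq/step 0.04 end q [0.01, 0.39, -0.17, 0.89, 0.51, 1.82]
N 7 shift [-0.0074, -0.0103, -0.0267] turn [0.0, -0.0, -0.0] | dist 0.207 ang 0.0
margin 0.81 worst err (0.0, 0.0) max dq/step 0.07 end q [-0.26, 0.15, -0.11, 1.34, 0.52, 1.51]
N 24 shift [-0.0, 0.0, 0.0] turn [-1.61, -1.51, -6.0] | dist 0.0 ang 153.4
margin 0.3 worst err (0.0, 0.0) max dq/step 0.14 end q [-0.47, -0.16, -0.79, 0.34, 0.92, -0.86]
N 5 shift [0.0133, -0.0199, 0.0091] turn [-0.0, -0.0, -0.0] | dist 0.1278 ang 0.0
margin 0.31 worst err (0.0, 0.0) max dq/step 0.05 end q [-0.55, 0.18, -0.69, 0.19, 0.96, -0.98]
direct
margin 0.81 worst err (0.0, 0.0) max dq/step 0.04 end q [0.01, 0.39, -0.17, 0.89, 0.51, 1.82]
margin 0.27 worst err (0.0, 0.0) max dq/step 0.12 end q [-0.55, 0.18, -0.69, 0.19, 0.96, -0.98]
N 24 shift [-0.0058, -0.0061, -0.0045] turn [-1.61, -1.51, -6.0] | dist 0.2027 ang 153.4
```

```bash
python3 -m inch '[[[0.012,0,-0.0208],[0,0,0],1],[[0.012,0,-0.0208],[0,0,0],1],[[0.012,0,-0.0208],[0,0,0],1],[[0.012,0,-0.0208],[0,0,0],1],[[0.012,0,-0.0208],[0,0,0],1]]'|sed -n '2p;4p'
python3 -m inch '[[[-0.0074,-0.0103,-0.0267],[0,0,0],1],[[-0.0074,-0.0103,-0.0267],[0,0,0],1],[[-0.0074,-0.0103,-0.0267],[0,0,0],1],[[-0.0074,-0.0103,-0.0267],[0,0,0],1]]'|sed -n '2p;4p'
python3 -m inch '[[[-0.0074,-0.0103,-0.0267],[0,0,0],1],[[-0.0074,-0.0103,-0.0267],[0,0,0],1],[[-0.0074,-0.0103,-0.0267],[0,0,0],1],[[0,0,0],[0,0,0],1],[[0,0,0],[0,0,0],1]]'|sed -n '2p;4p'
python3 - <<'E'
from kin import *
show();enc()
T=tool(*endpose((.5292,-.05,.14),40,-1));p,R,s=cur()
plan(p,T[1],w=5.2);check(p,T[1],p,R,s['joint_pos'],n=30)
E
```

```text
tcp_pos: [0.5674, 0.1507, 0.133]
contact_force: [-0.4, -0.5, -2.5]
tcp_pos: [0.5104, 0.0816, 0.2107]
contact_force: [1.2, -0.7, -2.7]
tcp_pos: [0.4698, 0.0295, 0.2698]
contact_force: [0.4, 0.7, -2.9]
t 25.23 p [0.4698 0.0295 0.2698] z [ 0.105  0.488 -0.866] y [ 0.978 -0.21  -0.   ] q [-0.26  0.16 -0.11  1.34  0.52  1.51] F [ 0.4  0.7 -2.9] gap 0.0614 gf 67.1
enc [0.4685 0.0235 0.262 ] xe [-0.21  -0.978  0.   ] ze [-0.  0.  1.]
N 30 shift [-0.0, 0.0, 0.0] turn [-1.29, -1.21, -4.8] | dist 0.0 ang 153.4
margin 0.3 worst err (0.0, 0.0) max dq/step 0.11 end q [-0.47, -0.16, -0.79, 0.34, 0.92, -0.86]
```

```bash
python3 -m inch '[[[0,0,0],[-1.29,-1.21,-4.8],1],[[0,0,0],[-1.29,-1.21,-4.8],1],[[0,0,0],[-1.29,-1.21,-4.8],1],[[0,0,0],[-1.29,-1.21,-4.8],1],[[0,0,0],[-1.29,-1.21,-4.8],1]]'|sed -n '2p;4p'
python3 -m inch '[[[0,0,0],[-1.29,-1.21,-4.8],1],[[0,0,0],[-1.29,-1.21,-4.8],1],[[0,0,0],[-1.29,-1.21,-4.8],1],[[0,0,0],[-1.29,-1.21,-4.8],1],[[0,0,0],[-1.29,-1.21,-4.8],1]]'|sed -n '2p;4p'
python3 -m inch '[[[0,0,0],[-1.29,-1.21,-4.8],1],[[0,0,0],[-1.29,-1.21,-4.8],1],[[0,0,0],[-1.29,-1.21,-4.8],1],[[0,0,0],[-1.29,-1.21,-4.8],1],[[0,0,0],[-1.29,-1.21,-4.8],1]]'|sed -n '2p;4p'
python3 -m inch '[[[0,0,0],[-1.29,-1.21,-4.8],1],[[0,0,0],[-1.29,-1.21,-4.8],1],[[0,0,0],[-1.29,-1.21,-4.8],1],[[0,0,0],[-1.29,-1.21,-4.8],1],[[0,0,0],[-1.29,-1.21,-4.8],1]]'|sed -n '2p;4p'
python3 -m inch '[[[0,0,0],[-1.29,-1.21,-4.8],1],[[0,0,0],[-1.29,-1.21,-4.8],1],[[0,0,0],[-1.29,-1.21,-4.8],1],[[0,0,0],[-1.29,-1.21,-4.8],1],[[0,0,0],[-1.29,-1.21,-4.8],1]]'|sed -n '2p;4p'
python3 -m inch '[[[0,0,0],[-1.29,-1.21,-4.8],1],[[0,0,0],[-1.29,-1.21,-4.8],1],[[0,0,0],[-1.29,-1.21,-4.8],1],[[0,0,0],[-1.29,-1.21,-4.8],1],[[0,0,0],[-1.29,-1.21,-4.8],1]]'|sed -n '2p;4p'
python3 -m inch '[[[0,0,0],[0,0,0],1],[[0,0,0],[0,0,0],1],[[0,0,0],[0,0,0],1],[[0,0,0],[0,0,0],1]]'|sed -n '2p;4p'
python3 - <<'E'
from kin import *
show();enc()
T=tool(*endpose((.5292,-.05,.14),40,-1));plan(*T,v=.02,w=5.2);check(*T)
E
```

```text
tcp_pos: [0.4691, 0.0314, 0.2674]
contact_force: [0.0, -0.5, -3.6]
tcp_pos: [0.4688, 0.0316, 0.2673]
contact_force: [-0.2, -1.0, -2.0]
tcp_pos: [0.4685, 0.0317, 0.267]
contact_force: [-0.4, 0.3, -3.2]
tcp_pos: [0.4683, 0.0318, 0.2669]
contact_force: [0.0, -0.2, -2.8]
tcp_pos: [0.4683, 0.0318, 0.267]
contact_force: [0.9, -0.1, -3.6]
tcp_pos: [0.4685, 0.0317, 0.2672]
contact_force: [-0.5, -0.4, -2.5]
tcp_pos: [0.4695, 0.0309, 0.2692]
contact_force: [0.4, -0.3, -3.1]
t 28.07 p [0.4695 0.0309 0.2692] z [ 0.662  0.558 -0.5  ] y [-0.644  0.765  0.002] q [-0.48 -0.15 -0.78  0.36  0.93 -0.87] F [ 0.4 -0.3 -3.1] gap 0.0616 gf 66.9
enc [0.4755 0.0359 0.2753] xe [ 0.001 -0.001  1.   ] ze [-0.765 -0.644  0.   ]
N 7 shift [0.0094, -0.0143, 0.0064] turn [0.02, -0.0, -0.01] | dist 0.128 ang 0.1
margin 0.31 worst err (0.0, 0.0) max dq/step 0.05 end q [-0.55, 0.18, -0.69, 0.19, 0.96, -0.98]
```

```bash
python3 -m inch '[[[0.0094,-0.0143,0.0064],[0,0,0],1],[[0.0094,-0.0143,0.0064],[0,0,0],1],[[0.0094,-0.0143,0.0064],[0,0,0],1],[[0.0094,-0.0143,0.0064],[0,0,0],1]]'|sed -n '2p;4p'
python3 -m inch '[[[0.0094,-0.0143,0.0064],[0,0,0],1],[[0.0094,-0.0143,0.0064],[0,0,0],1],[[0.0094,-0.0143,0.0064],[0,0,0],1],[[0,0,0],[0,0,0],1],[[0,0,0],[0,0,0],1]]'|sed -n '2p;4p'
python3 -m inch '[[[0,0,0],[0,0,0],1],[[0,0,0],[0,0,0],1]]'|sed -n '2p;4p'
python3 - <<'E'
from kin import *
show();e,R=enc();print('patch',e+R.apply([-.056,0,.02]))
T=tool(*endpose((.5292,-.05,.078),40,-1));plan(*T,v=.02,w=5.2);check(*T)
E
```

```text
tcp_pos: [0.5098, -0.0114, 0.2241]
contact_force: [0.0, -1.1, -3.0]
tcp_pos: [0.5389, -0.0422, 0.1897]
contact_force: [0.9, 0.8, -2.5]
tcp_pos: [0.5384, -0.0418, 0.1907]
contact_force: [0.8, 0.2, -2.6]
t 28.98 p [ 0.5384 -0.0418  0.1907] z [ 0.663  0.558 -0.499] y [-0.644  0.765 -0.   ] q [-0.56  0.19 -0.68  0.21  0.97 -1.  ] F [ 0.8  0.2 -2.6] gap 0.0616 gf 66.7
enc [ 0.5443 -0.0368  0.1969] xe [-0. -0.  1.] ze [-0.765 -0.644 -0.001]
patch [ 0.52907632 -0.04962285  0.14086846]
N 4 shift [0.0136, -0.0001, 0.0078] turn [0.02, 0.01, 0.01] | dist 0.0629 ang 0.1
margin 0.33 worst err (0.0, 0.0) max dq/step 0.04 end q [-0.55, 0.32, -0.76, -0.01, 0.96, -0.98]
```

```bash
python3 -m inch '[[[0.0136,0,0.0078],[0,0,0],1],[[0.0136,0,0.0078],[0,0,0],1],[[0.0136,0,0.0078],[0,0,0],1],[[0.0136,0,0.0078],[0,0,0],1],[[0,0,0],[0,0,0],1]]'|sed -n '2p;4p'
python3 -m inch '[[[0,0,0],[0,0,0],1],[[0,0,0],[0,0,0],1],[[0,0,0],[0,0,0],1]]'|sed -n '2p;4p'
python3 - <<'E'
from kin import *
e,R=enc();print('patch',e+R.apply([-.056,0,.02]))
T=tool(*endpose((.5292,-.05,.068),40,-1));plan(*T,v=.02,w=5.2)
E
```

```text
tcp_pos: [0.537, -0.0413, 0.1254]
contact_force: [-0.2, -0.4, -3.1]
tcp_pos: [0.5393, -0.0427, 0.1289]
contact_force: [-0.0, 0.0, -3.4]
enc [ 0.5452 -0.0377  0.1351] xe [-0.002  0.001  1.   ] ze [-0.765 -0.644 -0.001]
patch [ 0.53006422 -0.05063814  0.07905033]
N 1 shift [0.0097, 0.0009, 0.0054] turn [0.02, 0.08, 0.16] | dist 0.0111 ang 0.2
```

```bash
python3 -m inch '[[[0.0097,0.0005,0.0054],[0,0.08,0.1],1],[[0,0,0],[0,0,0],1],[[0,0,0],[0,0,0],1],[[0,0,0],[0,0,0],1]]'|sed -n '2p;4p'
python3 -m inch '[[[0.0026,0,0.0015],[0,0,0],1],[[0,0,0],[0,0,0],1],[[0,0,0],[0,0,0],1],[[0,0,0],[0,0,0],1]]'|sed -n '2p;4p'
python3 - <<'E'
from kin import *
e,R=enc();print('patch',e+R.apply([-.056,0,.02]))
E
python3 -m inch '[[[0.0017,0,0.0010],[0,0,0],1],[[0,0,0],[0,0,0],1],[[0,0,0],[0,0,0],1],[[0,0,0],[0,0,0],1]]'|sed -n '2p;4p'
python3 -m inch '[[[0.0013,0,0.00075],[0,0,0],1],[[0,0,0],[0,0,0],1],[[0,0,0],[0,0,0],1]]'|sed -n '2p;4p'
python3 - <<'E'
from kin import *
e,R=enc();print('patch',e+R.apply([-.056,0,.02]),arm.sense()['contact_force'])
E
```

```text
tcp_pos: [0.5385, -0.0423, 0.1171]
contact_force: [0.1, -0.0, -3.0]
tcp_pos: [0.5383, -0.0423, 0.1135]
contact_force: [-0.4, -0.2, -3.1]
enc [ 0.5443 -0.0373  0.1196] xe [ 0.002 -0.     1.   ] ze [-0.766 -0.643  0.001]
patch [ 0.52889181 -0.05015666  0.06363137]
tcp_pos: [0.5384, -0.0423, 0.1118]
contact_force: [-2.1, -0.6, 1.9]
tcp_pos: [0.5385, -0.0423, 0.1103]
contact_force: [-2.1, -1.0, 3.9]
enc [ 0.5444 -0.0373  0.1165] xe [ 0.001 -0.001  1.   ] ze [-0.766 -0.643  0.   ]
patch [ 0.52907194 -0.05008182  0.06045705] [-2.14712881 -0.99782633  3.8591657 ]
```

```bash
python3 -m inch '[[[0.0013,0,0.00075],[0,0,0],1],[[0,0,0],[0,0,0],1],[[0,0,0],[0,0,0],1],[[0,0,0],[0,0,0],1],[[0,0,0],[0,0,0],1]]'|sed -n '2p;4p'
python3 -m inch '[[[0,0,0],[0,0,0],1],[[0,0,0],[0,0,0],1],[[0,0,0],[0,0,0],1],[[0,0,0],[0,0,0],1],[[0,0,0],[0,0,0],1]]'|sed -n '1,2p;4p'
python3 - <<'E'
from kin import *
u=tool(*endpose((.5292,-.05,.15),40,-1));plan(*u);q=check(*u)
b=tool((.568,.144,.22),Re(-102));m=(np.array([.47,.03,.27]),u[1]);m2=(m[0],b[1])
plan(*m,*u);q=check(*m,*u,q)
E
```

```text
tcp_pos: [0.5385, -0.0423, 0.1091]
contact_force: [-3.7, -2.1, 5.7]
t: 31.73
tcp_pos: [0.5385, -0.0423, 0.1091]
contact_force: [-3.3, -1.6, 6.2]
N 4 shift [-0.0197, 0.0, -0.0113] turn [0.02, 0.01, -0.0] | dist 0.0907 ang 0.1
margin 0.32 worst err (0.0, 0.0) max dq/step 0.04 end q [-0.55, 0.16, -0.68, 0.22, 0.96, -0.98]
N 5 shift [-0.0115, 0.0199, -0.0081] turn [-0.0, -0.0, -0.0] | dist 0.1218 ang 0.0
margin 0.3 worst err (0.0, 0.0) max dq/step 0.05 end q [-0.47, -0.16, -0.79, 0.34, 0.92, -0.86]
```

```bash
python3 -m inch '[[[-0.0197,0,-0.0113],[0,0,0],1],[[-0.0197,0,-0.0113],[0,0,0],1],[[-0.0197,0,-0.0113],[0,0,0],1],[[-0.0197,0,-0.0113],[0,0,0],1]]'|sed -n '2p;4p'
python3 -m inch '[[[-0.0115,0.0199,-0.0081],[0,0,0],1],[[-0.0115,0.0199,-0.0081],[0,0,0],1],[[-0.0115,0.0199,-0.0081],[0,0,0],1],[[-0.0115,0.0199,-0.0081],[0,0,0],1],[[-0.0115,0.0199,-0.0081],[0,0,0],1]]'|sed -n '2p;4p'
python3 -m inch '[[[0,0,0],[0,0,0],1],[[0,0,0],[0,0,0],1]]'|sed -n '2p;4p'
python3 - <<'E'
from kin import *
show();p,R,s=cur();c=arm.get_calibration('wrist')
Rc=np.array(c['R'])@R.as_matrix();tc=np.array(c['R'])@p+np.array(c['t'])
R5=frame((.109,.49,-.865),(.978,-.209,.005)).as_matrix();p5=np.array([.5572,.0938,.1158])
c5=dict(c);c5['R']=Rc@R5.T;c5['t']=tc-c5['R']@p5
w=onz(c5,[(190,130),(313,112),(347,285),(210,305)],.006);print('pad',w.round(4).tolist(),w.mean(0))
b=tool((.568,.144,.20),Re(-102));m2=(p,b[1])
plan(*m2,w=5.2);q=check(*m2,n=30);plan(*b,*m2,v=.025);q=check(*b,*m2,q)
E
```

```text
tcp_pos: [0.5375, -0.0417, 0.1982]
contact_force: [0.7, 0.2, -3.1]
tcp_pos: [0.4682, 0.0307, 0.2679]
contact_force: [0.2, -0.0, -1.7]
tcp_pos: [0.4689, 0.0305, 0.2689]
contact_force: [0.3, -0.3, -3.7]
t 32.65 p [0.4689 0.0305 0.2689] z [ 0.662  0.557 -0.502] y [-0.643  0.766  0.001] q [-0.48 -0.16 -0.78  0.36  0.92 -0.88] F [ 0.3 -0.3 -3.7] gap 0.0616 gf 67.1
pad [[0.5154, 0.2224, 0.006], [0.6319, 0.2167, 0.006], [0.6205, 0.0582, 0.006], [0.5076, 0.0664, 0.006]] [0.56887107 0.14091114 0.006     ]
N 30 shift [0.0, 0.0, -0.0] turn [1.28, 1.21, 4.8] | dist 0.0 ang 153.3
margin 0.3 worst err (0.0, 0.0) max dq/step 0.13 end q [-0.26, 0.15, -0.11, 1.33, 0.52, 1.51]
N 7 shift [0.0127, 0.0105, 0.0174] turn [0.0, -0.0, -0.0] | dist 0.1676 ang 0.0
margin 0.86 worst err (0.0, 0.0) max dq/step 0.05 end q [0.01, 0.33, -0.05, 1.07, 0.51, 1.82]
```

```bash
python3 -m inch '[[[0,0,0],[1.28,1.21,4.8],1],[[0,0,0],[1.28,1.21,4.8],1],[[0,0,0],[1.28,1.21,4.8],1],[[0,0,0],[1.28,1.21,4.8],1],[[0,0,0],[1.28,1.21,4.8],1]]'|sed -n '2p;4p'
python3 -m inch '[[[0,0,0],[1.28,1.21,4.8],1],[[0,0,0],[1.28,1.21,4.8],1],[[0,0,0],[1.28,1.21,4.8],1],[[0,0,0],[1.28,1.21,4.8],1],[[0,0,0],[1.28,1.21,4.8],1]]'|sed -n '2p;4p'
python3 -m inch '[[[0,0,0],[1.28,1.21,4.8],1],[[0,0,0],[1.28,1.21,4.8],1],[[0,0,0],[1.28,1.21,4.8],1],[[0,0,0],[1.28,1.21,4.8],1],[[0,0,0],[1.28,1.21,4.8],1]]'|sed -n '2p;4p'
python3 -m inch '[[[0,0,0],[1.28,1.21,4.8],1],[[0,0,0],[1.28,1.21,4.8],1],[[0,0,0],[1.28,1.21,4.8],1],[[0,0,0],[1.28,1.21,4.8],1],[[0,0,0],[1.28,1.21,4.8],1]]'|sed -n '2p;4p'
python3 -m inch '[[[0,0,0],[1.28,1.21,4.8],1],[[0,0,0],[1.28,1.21,4.8],1],[[0,0,0],[1.28,1.21,4.8],1],[[0,0,0],[1.28,1.21,4.8],1],[[0,0,0],[1.28,1.21,4.8],1]]'|sed -n '2p;4p'
python3 -m inch '[[[0,0,0],[1.28,1.21,4.8],1],[[0,0,0],[1.28,1.21,4.8],1],[[0,0,0],[1.28,1.21,4.8],1],[[0,0,0],[1.28,1.21,4.8],1],[[0,0,0],[1.28,1.21,4.8],1]]'|sed -n '2p;4p'
python3 -m inch '[[[0,0,0],[0,0,0],1],[[0,0,0],[0,0,0],1],[[0,0,0],[0,0,0],1],[[0,0,0],[0,0,0],1]]'|sed -n '2p;4p'
python3 - <<'E'
from kin import *
show();enc();b=tool((.568,.1435,.06),Re(-102));plan(*b,v=.025);check(*b)
E
```

```text
tcp_pos: [0.4695, 0.0295, 0.2672]
contact_force: [-0.3, -0.2, -3.2]
tcp_pos: [0.4694, 0.0297, 0.2672]
contact_force: [-0.1, 0.3, -3.4]
tcp_pos: [0.4695, 0.0297, 0.2673]
contact_force: [0.6, -0.6, -3.5]
tcp_pos: [0.4699, 0.0296, 0.2674]
contact_force: [-0.2, -0.5, -2.3]
tcp_pos: [0.4702, 0.0295, 0.2674]
contact_force: [0.6, -0.1, -3.7]
tcp_pos: [0.4704, 0.0293, 0.2674]
contact_force: [0.6, -0.1, -3.6]
tcp_pos: [0.4698, 0.03, 0.269]
contact_force: [-0.1, 0.4, -3.4]
t 35.48 p [0.4698 0.03   0.269 ] z [ 0.103  0.491 -0.865] y [ 0.978 -0.207 -0.001] q [-0.27  0.16 -0.11  1.34  0.52  1.5 ] F [-0.1  0.4 -3.4] gap 0.0615 gf 66.9
enc [0.4685 0.024  0.2612] xe [-0.207 -0.978 -0.003] ze [ 0.    -0.003  1.   ]
N 11 shift [0.0017, 0.0066, 0.0221] turn [-0.01, -0.01, 0.0] | dist 0.2543 ang 0.2
margin 0.84 worst err (0.0, 0.0) max dq/step 0.09 end q [0.01, 0.47, -0.24, 0.73, 0.51, 1.82]
```

```bash
python3 -m inch '[[[0.0017,0.0066,0.0221],[0,0,0],1],[[0.0017,0.0066,0.0221],[0,0,0],1],[[0.0017,0.0066,0.0221],[0,0,0],1],[[0.0017,0.0066,0.0221],[0,0,0],1]]'|sed -n '2p;4p'
python3 -m inch '[[[0.0017,0.0066,0.0221],[0,0,0],1],[[0.0017,0.0066,0.0221],[0,0,0],1],[[0.0017,0.0066,0.0221],[0,0,0],1],[[0.0017,0.0066,0.0221],[0,0,0],1]]'|sed -n '2p;4p'
python3 -m inch '[[[0.0017,0.0066,0.0221],[0,0,0],1],[[0.0017,0.0066,0.0221],[0,0,0],1],[[0.0017,0.0066,0.0221],[0,0,0],1],[[0,0,0],[0,0,0],1],[[0,0,0],[0,0,0],1]]'|sed -n '2p;4p'
python3 -m inch '[[[0,0,0],[0,0,0],1],[[0,0,0],[0,0,0],1],[[0,0,0],[0,0,0],1]]'|sed -n '2p;4p'
python3 - <<'E'
from kin import *
show();enc();b=tool((.568,.1435,.011),Re(-102));plan(*b,v=.013)
E
```

```text
tcp_pos: [0.5063, 0.0743, 0.196]
contact_force: [-0.4, 0.0, -3.6]
tcp_pos: [0.5424, 0.1182, 0.1228]
contact_force: [0.0, 0.2, -3.7]
tcp_pos: [0.5681, 0.1509, 0.0674]
contact_force: [0.5, -0.2, -2.5]
tcp_pos: [0.5699, 0.1497, 0.0699]
contact_force: [-0.6, -0.3, -2.4]
t 36.82 p [0.5699 0.1497 0.0699] z [ 0.106  0.492 -0.864] y [ 0.978 -0.208  0.001] q [ 0.    0.47 -0.24  0.74  0.51  1.81] F [-0.6 -0.3 -2.4] gap 0.061 gf 66.7
enc [0.5687 0.1437 0.0621] xe [-0.208 -0.978 -0.004] ze [-0.002 -0.003  1.   ]
N 4 shift [-0.0065, -0.0002, 0.011] turn [0.02, -0.05, 0.0] | dist 0.0511 ang 0.2
```

```bash
python3 -m inch '[[[-0.0065,-0.0002,0.011],[0,-0.05,0],1],[[-0.0065,-0.0002,0.011],[0,-0.05,0],1],[[-0.0065,-0.0002,0.011],[0,-0.05,0],1],[[-0.0065,-0.0002,0.011],[0,-0.05,0],1],[[0,0,0],[0,0,0],1]]'|sed -n '2p;4p'
python3 -m inch '[[[0,0,0],[0,0,0],1],[[0,0,0],[0,0,0],1],[[0,0,0],[0,0,0],1]]'|sed -n '2p;4p'
python3 - <<'E'
from kin import *
show();enc();b=tool((.568,.1435,.0065),Re(-102));plan(*b,v=.013)
E
```

```text
tcp_pos: [0.5667, 0.1493, 0.0157]
contact_force: [-0.9, -0.3, -3.7]
tcp_pos: [0.5695, 0.1499, 0.0188]
contact_force: [0.7, -0.2, -1.8]
t 37.48 p [0.5695 0.1499 0.0188] z [ 0.105  0.489 -0.866] y [ 0.978 -0.208  0.001] q [ 0.    0.54 -0.28  0.63  0.51  1.81] F [ 0.7 -0.2 -1.8] gap 0.0616 gf 66.9
enc [0.5682 0.1439 0.011 ] xe [-0.208 -0.978 -0.   ] ze [-0.001 -0.     1.   ]
N 1 shift [-0.0026, -0.0001, 0.0037] turn [0.07, -0.02, 0.04] | dist 0.0045 ang 0.1
```

Touch down, release, back out and check.

```bash
python3 -m inch '[[[-0.0023,0,0.0039],[0,0,0],1],[[0,0,0],[0,0,0],1],[[0,0,0],[0,0,0],1],[[0,0,0],[0,0,0],1]]'|sed -n '2p;4p'
python3 -m inch '[[[0,0,0],[0,0,0],0],[[0,0,0],[0,0,0],0],[[0,0,0],[0,0,0],0],[[0,0,0],[0,0,0],0],[[0,0,0],[0,0,0],0]]'|sed -n '2p;4,5p'
python3 -m inch '[[[0,0,-0.02],[0,0,0],0],[[0,0,-0.025],[0,0,0],0],[[0,0,-0.025],[0,0,0],0],[[0,0,-0.025],[0,0,0],0],[[0,0,-0.025],[0,0,0],0]]'|sed -n '2p;4p'
python3 -m inch '[[[0,0,-0.025],[0,0,0],0],[[0,0,-0.025],[0,0,0],0],[[0,0,0],[0,0,0],0],[[0,0,0],[0,0,0],0],[[0,0,0],[0,0,0],0]]'|sed -n '2p;4p'
python3 - <<'E'
from kin import *
show();c=arm.get_calibration('wrist');im=arm.camera('wrist');cv2.imwrite('pics/w6.png',im)
h=cv2.cvtColor(im,cv2.COLOR_BGR2HSV);m=cv2.inRange(h,(100,100,60),(125,255,255));m[:,:150]=0
m=max(blobs(m>0,100),key=lambda q:q[0])[2].astype(np.uint8);m=cv2.morphologyEx(m,cv2.MORPH_CLOSE,np.ones((25,25)))
cn=max(cv2.findContours(m,0,1)[0],key=cv2.contourArea)[:,0];print(cv2.minAreaRect(onz(c,cn,.05)[:,:2].astype(np.float32)*1000))
E
```

```text
tcp_pos: [0.5697, 0.1499, 0.0138]
contact_force: [2.9, -1.2, 0.6]
tcp_pos: [0.568, 0.15, 0.0127]
contact_force: [-0.2, 0.9, -0.6]
finger_gap: 0.0853
tcp_pos: [0.5555, 0.0909, 0.1176]
contact_force: [0.5, 0.0, -1.1]
tcp_pos: [0.5505, 0.067, 0.1595]
contact_force: [0.2, -0.4, -0.6]
t 39.07 p [0.5505 0.067  0.1595] z [ 0.102  0.489 -0.866] y [ 0.978 -0.208 -0.002] q [-0.16  0.36 -0.13  1.05  0.52  1.63] F [ 0.2 -0.4 -0.6] gap 0.0854 gf 0.0
((567.53173828125, 140.14813232421875), (114.96293640136719, 62.03321075439453), 77.96235656738281)
```

View pics/w6.png

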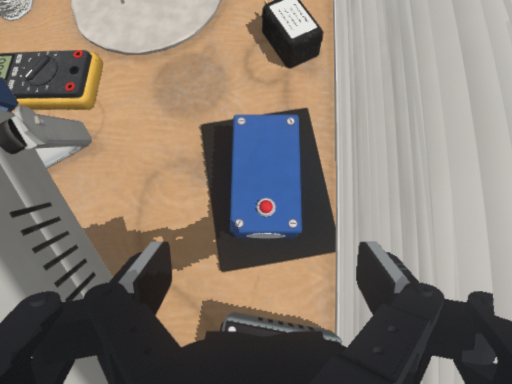

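The enclosure lies lid up in the middle of the pad, with the lamp at (266,207). The gripper is clear of it and the multimeter has not moved.

```bash
python3 -c "
from plant import arm
print(arm.hand_in())"
```

```text
the job is handed in; nothing more can be done
None
```

I pressed all three patches in order to about half-way by the force reading and left the enclosure lid up mid-pad, but at t≈11 s the arm hit joint limits and one wrist-force reading was about 155 N, over the 120 N limit, so the job may be failed on that; no camera could see the pins during contact.

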